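# Fit the keyed cooling fan and lock it down

### The arm

A 6-joint arm with a two-finger parallel gripper is mounted at the origin on the work surface. World frame = base frame: x ahead of the robot, y to its left, z up, the work surface at z = 0. Lengths are in mm, angles in rad, forces in N, time in s.
With the tool pointing down it reaches from about 350 to 775 mm from the base axis. Payload 7.3 kg.
Tool frame: the origin (TCP) lies at the very end of the fingers, on their centre line; the grasp point (between the pads) lies 19 mm behind it; x points along the fingers, z is the direction in which the jaws open and shut, and the axes are right-handed (so a half turn about x gives the same grasp; the last joint's range is limited). The gripper opens to 92 mm and grips with 3 to 60 N. Pads are 19 mm wide; open, the fingers measure 130 mm over their backs; the gripper's body (75 mm by 190 mm) begins 47 mm behind the grasp point.
Start: joints at [-1.356, 0.342, 1.524, -0, 1.275, -0.146], TCP at [185.36, -491.209, 226.741] pointing down, gripper open.
Joint ranges: [-2.53, 2.53], [-0.77, 2.02], [0.04, 2.7], [-1, 4.14], [0.28, 2.66], [-3.11, 3.11]. Speed limits (rad/s): [2.57, 2.57, 3.14, 3.14, 3.14, 3.14].

### API

Orientations are given as [roll, pitch, yaw] about the fixed x, y, z axes, in that order (R = Rz(yaw) Ry(pitch) Rx(roll)).
In Python, from plant import * gives the robot as it stands.
- The arm moves only by the shell command python3 -m creep 'ROWS'. ROWS is JSON, a list of rows, each an object of numbers: "tx", "ty", "tz": the shift along the tool's x, y, z in cm; "wx", "wy", "wz": the turn, a rotation vector about the tool's x, y, z in rad; "gripper": the closure, from -1 (fully open) to 1 (shut). A call has 1 to 8 rows; each row is the pose to reach, as a shift and turn from the pose commanded when the call began, along the tool's axes at that moment; what a row does not reach only later rows make up. A row lasts 1/12 s, in which the tool goes at most 41.7 mm and 7.16 degrees, less where a joint would pass 70% of its speed; a pose out of reach is approached as far as the arm can. A call with a gripper value outside its range is refused whole. The fingers move at their own pace and stop on an object; the grip force is fixed at half the most. Time passes only in rows, so rows that repeat a pose let the fingers close. It gives the time, the measured TCP pose, the force and the opening at its end, in the units of the state.
- get_obs(): the state, without advancing time (a new reading comes with each control period).
- capture(name): name is "scene" or "top" or "wrist"; returns a dict with "frame" (384x512x3 uint8, red, green, blue), "z_map" (384x512 float32, mm along the optical axis (not along the pixel's ray), 0 where there is no reading), "vertical_fov" (degrees; the focal length in pixels is half the picture's height over the tangent of half this angle, whatever the lens; pixels are square), "cx", "cy" (the principal point, pixels), "xyz" and "rotation" of the camera in the world. Camera axes: x right, y down, z forward; pixel columns grow to the right and rows downward; lengths in mm; the calibration is good to about 2 mm. A picture is of the moment at which its call begins.
- close_job(): hands the job in, once; it reports no verdict.
The state is a dict: "time": time; "joint_positions": joint angles; "dq": joint speeds; "tau": joint torques, N m; "tool_pos": TCP position; "tcp_rot": TCP orientation; "contact_force": force on the tool from outside, world axes, zero at the start; "moment": the same for the moment, N m; "grip_width": finger opening in mm.
Only numpy, scipy, OpenCV 4.12 (cv2) and the standard library are available. Lean on these libraries where they do the work, as an engineer would, in place of code of your own. Each camera call takes 0.05 s, during which the arm holds its last target.

### The job

Pick up the small fan that has the connector box on its side, turn it so that its outline matches the pocket in the top of the grey metal chassis, and lower it in without forcing it until it sits fully home on the pocket floor. Then swing the steel hold-down bar over the fan until it comes up against its stop, and let go. Leave the other fan, the pliers and the cup where they are.

Things in the scene. Friction and masses are not known exactly. Their poses are not given: they have to be found in the camera images.
- fan: The fan to fit: black axial fan 60 mm square, 38 mm high, grey hub and blades, about 0.16 kg, lying flat, hub face up. Origin: centre of the square's underside, z up. A grey connector box stands out from its +x face, nearer the +y end (see fan_box). Its faces at y = +30 and y = -30 mm are flat and free: grip there, 60 mm across.
- fan_box (a point): Centre of the upper face of the fan's connector box, at (37, 15, 30) mm in the fan's frame. The box is 14 mm long (fan x 30 to 44 mm), 22 mm wide (fan y 4 to 26 mm) and 30 mm high, its underside level with the fan's.
- chassis: Fixed flat grey metal box; its top face (deck) is 40 mm above the bench. Origin: at bench height under the centre of the fan pocket; the box reaches from x = -115 to +85 and y = -80 to +80 mm. A 10 mm stop post at x = -62, y = -15.5 mm, 34 mm high above the deck, stops the bar when closed.
- pocket (a point): Centre of the square floor of the dark-floored pocket, 28 mm above the bench, 12 mm below the deck; axes as the chassis. The pocket is 65 mm square plus a notch for the connector box (x 32.5 to 46.5, y 1.5 to 28.5 mm). The fan's origin comes here with its axes along the chassis's: 2.5 mm free all round, and the fan then stands 26 mm above the deck. No other way round goes in.
- bar (a joint): Angle of the dark steel hold-down bar, rad: a level strip 20 mm wide, 6 mm thick, reaching 85 mm from its pivot, underside 28.5 mm above the deck (2.5 mm over a seated fan). 0 = closed on its stop, pointing along the chassis's +x over the fan's edge; grows anticlockwise from above, towards the chassis's +y, up to 1.6. Light friction (1 N at the knob), no spring; stays where left.
- bar_pivot (a point): On the bar's upright pivot axis, at x = -95, y = 0 mm in the chassis frame, at the height of the bar's top face (34.5 mm above the deck).
- bar_knob (a point): Top centre of the bar's upright round black knob, 16 mm in diameter and 32 mm tall above the bar's top face, 60 mm from the pivot; it can be pinched from above or pushed sideways.
- spare_fan: Bystander: larger plain black fan, 80 mm square, 25 mm high, without a connector box; loose. Origin at the centre of its underside.
- pliers: Bystander: pliers with black grips lying flat, 155 mm long along their x, about 70 mm wide, 16 mm high; loose. Origin near the joint, on the bench.
- cup: Bystander: white plastic screw cup, 66 mm across, 50 mm high; loose. Origin at the centre of its underside.
Mind the look-alikes: they are no part of the job. Leave any pink look-alike of the fan alone.

How it is judged:
By the outcome, as a careful person would: the job done as asked, in the order asked, and still so for the second after the job is handed in, with the robot touching nothing.
It also fails if it takes over 54 s, if anything falls off the work surface, if the arm or the gripper's body presses on something with over 40 N, if the wrist force passes 120 N, or if a joint passes its speed limit or range.

## Working session

There is one attempt and no reset: what is moved stays moved. The work goes in short steps, Python scripts to look and compute and a shell command to move; the robot and the scene stay as the last step left them, time stands still between calls to the robot, and variables do not carry over. Pictures are saved under pics/ and viewed, and the job is handed in when it is done.

```bash
ls; mkdir -p pics
cat > h.py <<'E'
from plant import *
import numpy as np, cv2
def save(name,fn):
    c=capture(name); cv2.imwrite('pics/'+fn+'.png',c['frame'][:,:,::-1]); np.savez('/tmp/'+fn+'.npz',**c); return c
def cloud(c):
    h,w=c['z_map'].shape; f=h/2/np.tan(np.radians(float(c['vertical_fov']))/2)
    v,u=np.mgrid[:h,:w]; z=c['z_map'].astype(float)
    P=np.stack([(u-c['cx'])*z/f,(v-c['cy'])*z/f,z],-1)
    return P@rot(c).T+np.array(c['xyz'])
def rot(c):
    from scipy.spatial.transform import Rotation as R
    r=np.array(c['rotation'],float)
    return r if r.shape==(3,3) else R.from_euler('xyz',r).as_matrix()
def load(fn): return dict(np.load('/tmp/'+fn+'.npz'))
E
python3 - <<'E'
from h import *
for n in ['top','scene']:
    c=save(n,n+'0'); print(n,c['vertical_fov'],c['cx'],c['cy'],c['xyz'],c['rotation'])
print(get_obs())
E
```

```text
pics
top 44.59583927306004 253.70934962085505 188.10979350649765 [ 365.89104865  -38.088488   1519.69618858] [-3.06165433e+00 -2.83502419e-03 -1.55988548e+00]
scene 56.44390702394815 253.91715777497348 194.13507276511916 [1002.96739792  564.15831213  631.3327104 ] [-2.18512821 -0.0052661   2.459273  ]
{'time': 0.1, 'joint_positions': array([-1.35600664e+00,  3.42662670e-01,  1.52488341e+00, -6.17353866e-06,
        1.27542131e+00, -1.45955916e-01]), 'dq': array([-1.00176508e-03, -2.15285279e-03, -2.33207084e-03, -4.80737175e-04,
       -9.98760168e-05,  7.80506732e-04]), 'tau': array([ 1.22329271e-03, -4.32007778e+01, -2.44692814e+01,  7.18414458e-02,
        5.25553920e-02, -3.78054085e-05]), 'tool_pos': array([ 185.27502137, -490.84428191,  226.12276669]), 'tcp_rot': array([2.99993114, 1.56942158, 1.78988222]), 'contact_force': array([-0.67491128, -0.23265358, -0.8254488 ]), 'moment': array([-0.05731934, -0.00344521,  0.01433046]), 'grip_width': 91.68313067833029}
```

View pics/top0.png

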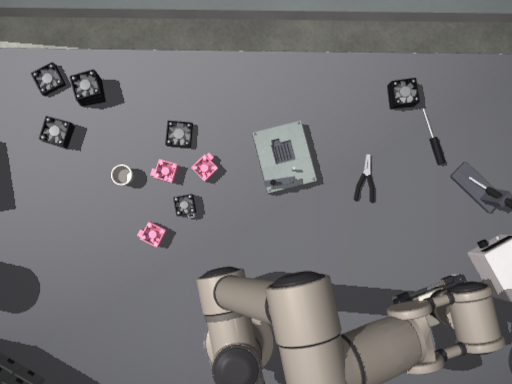

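View pics/scene0.png

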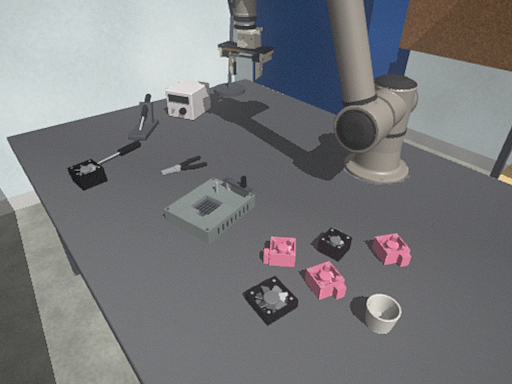

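Run:
```python
from h import *
t=cv2.imread('pics/top0.png'); s=cv2.imread('pics/scene0.png')
a=cv2.resize(t[180:230,150:220],(560,400),interpolation=cv2.INTER_CUBIC)
b=cv2.resize(t[115:205,240:330],(400,400),interpolation=cv2.INTER_CUBIC)
cv2.imwrite('pics/t_a.png',cv2.resize(np.hstack([a,b]),(800,333)))
a=cv2.resize(s[220:270,300:370],(560,400),interpolation=cv2.INTER_CUBIC)
b=cv2.resize(s[165:245,155:265],(550,400),interpolation=cv2.INTER_CUBIC)
cv2.imwrite('pics/s_a.png',cv2.resize(np.hstack([a,b]),(800,288)))
P=cloud(load('top0'))
for n,(u,v) in dict(fan=(185,206),spare=(179,134),far=(404,92),l1=(85,86),l2=(57,131),l3=(48,79),deck=(270,150),pk=(283,152),cup=(122,175),pl=(368,178)).items(): print(n,P[v,u].round(1))
```

```text
fan [425.6 176.4  33.4]
spare [658.9 202.7  22.5]
far [ 797.2 -518.3   52.7]
l1 [798.9 494.5  72.5]
l2 [658.7 585.9  49.8]
l3 [835.8 634.5  22.5]
deck [606.7 -91.6  41.9]
pk [ 603.2 -134.    27. ]
cup [524.6 385.8  10.8]
pl [ 523.7 -410.8   12.1]
```

View pics/t_a.png

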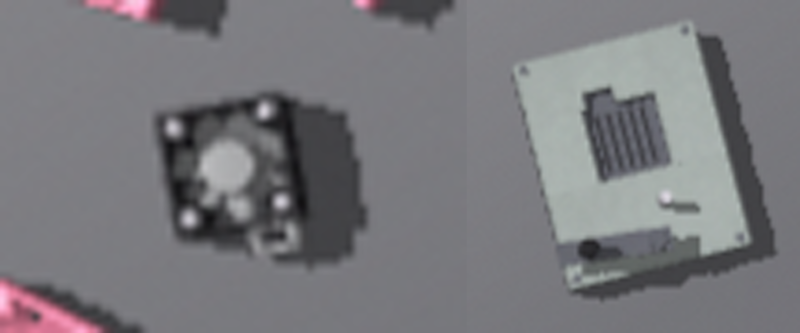

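View pics/s_a.png

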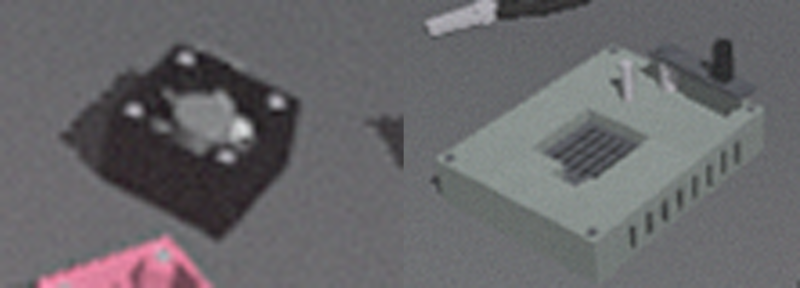

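Run:
```python
from h import *
c=load('top0');P=cloud(c)
def rect(m,n):
    pts=P[m][:,:2].astype(np.float32); r=cv2.minAreaRect(pts); print(n,len(pts),r)
z=P[...,2]
def box(x0,x1,y0,y1,z0,z1): return (P[...,0]>x0)&(P[...,0]<x1)&(P[...,1]>y0)&(P[...,1]<y1)&(z>z0)&(z<z1)
rect(box(360,490,120,235,34,46),'fan top'); rect(box(360,490,120,235,22,46),'fan all')
rect(box(450,750,-300,20,36,46),'deck'); rect(box(450,720,-300,20,20,33)&box(540,680,-170,-80,0,100),'pocket')
m=box(440,600,-200,0,60,120); print(P[m].round(0)[:60].tolist())
w=save('wrist','w0'); print(w['xyz'],w['rotation'],w['vertical_fov'],get_obs()['tool_pos'],get_obs()['tcp_rot'])
```

```text
fan top 178 ((422.5903015136719, 179.182861328125), (73.659423828125, 61.56188201904297), 11.458925247192383)
fan all 319 ((422.5899353027344, 179.2894287109375), (73.96319580078125, 61.4698371887207), 11.076191902160645)
deck 2178 ((586.7398071289062, -135.86146545410156), (200.91957092285156, 160.56919860839844), 14.768181800842285)
pocket 362 ((608.3471069335938, -122.87833404541016), (96.06673431396484, 81.29035949707031), 17.725122451782227)
[[548.0, -162.0, 80.0], [549.0, -165.0, 76.0], [546.0, -160.0, 70.0], [545.0, -162.0, 78.0], [545.0, -165.0, 82.0], [542.0, -159.0, 79.0], [543.0, -162.0, 74.0], [542.0, -165.0, 77.0], [541.0, -160.0, 65.0], [540.0, -163.0, 67.0], [520.0, -165.0, 79.0], [518.0, -147.0, 73.0], [517.0, -150.0, 79.0], [518.0, -153.0, 73.0], [517.0, -156.0, 82.0], [518.0, -160.0, 69.0], [518.0, -162.0, 75.0], [518.0, -166.0, 73.0], [514.0, -125.0, 74.0], [514.0, -128.0, 74.0], [513.0, -131.0, 81.0], [514.0, -134.0, 80.0], [514.0, -138.0, 74.0], [515.0, -141.0, 72.0], [514.0, -144.0, 73.0], [514.0, -147.0, 80.0], [514.0, -150.0, 77.0], [514.0, -153.0, 83.0], [514
[... 220 characters left out ...]
3.0], [512.0, -126.0, 69.0], [511.0, -128.0, 78.0], [511.0, -131.0, 74.0], [510.0, -134.0, 83.0], [511.0, -137.0, 77.0], [511.0, -141.0, 74.0], [510.0, -143.0, 82.0], [511.0, -147.0, 79.0], [511.0, -150.0, 80.0], [511.0, -153.0, 81.0], [511.0, -156.0, 81.0], [511.0, -159.0, 78.0], [512.0, -163.0, 73.0], [511.0, -165.0, 77.0], [507.0, -85.0, 77.0], [507.0, -88.0, 79.0], [507.0, -91.0, 80.0], [505.0, -93.0, 101.0], [504.0, -96.0, 110.0], [505.0, -99.0, 103.0], [504.0, -102.0, 113.0], [507.0, -107.0, 76.0]]
[ 260.12108531 -462.41739957  383.32111095] [ 2.84508895e+00  1.86265009e-03 -1.20940540e+00] 58.47766268270826 [ 185.29398853 -490.9178703   226.21272242] [2.98953942 1.56968449 1.77950994]
```

View pics/w0.png

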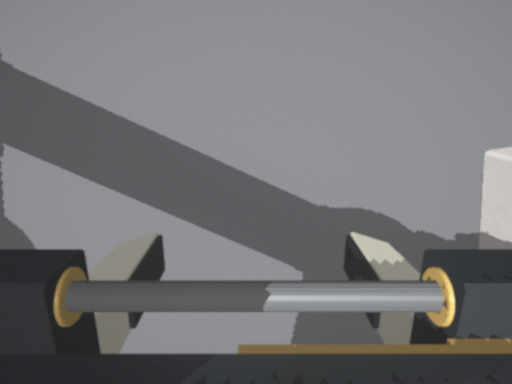

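```bash
cat >> h.py <<'E'
from scipy.spatial.transform import Rotation as Rn
def toolR(yaw): # tool z horizontal at yaw (deg), x down
    z=np.array([np.cos(np.radians(yaw)),np.sin(np.radians(yaw)),0]); x=np.array([0,0,-1.]); y=np.cross(z,x)
    return np.stack([x,y,z],1)
def delta(p,yaw,start=None):
    """shift (cm) and rotvec in tool axes from the current pose (or start=(p,yaw)) to TCP p, jaw yaw deg"""
    if start is None:
        o=get_obs(); R0=Rn.from_euler('xyz',o['tcp_rot']).as_matrix(); p0=o['tool_pos']
    else: p0=np.array(start[0],float); R0=toolR(start[1])
    t=R0.T@(np.array(p,float)-p0)/10; w=Rn.from_matrix(R0.T@toolR(yaw)).as_rotvec()
    print('t cm',t.round(2),'w',w.round(3)); return t,w
def st():
    o=get_obs(); R=Rn.from_euler('xyz',o['tcp_rot']).as_matrix()
    print('t',round(o['time'],2),'tcp',o['tool_pos'].round(1),'jawyaw',np.degrees(np.arctan2(R[1,2],R[0,2])).round(1),'down',R[:,0].round(3),'q',o['joint_positions'].round(3),'F',o['contact_force'].round(1),'g',round(o['grip_width'],1))
E
python3 - <<'E'
from h import *
st()
o=get_obs();R=Rn.from_euler('xyz',o['tcp_rot']).as_matrix()
w=load('w0'); print('cam in tool',(R.T@(w['xyz']-o['tool_pos'])).round(1)); print('cam axes in tool',(R.T@rot(w)).round(3))
E
```

```text
t 0.15 tcp [ 185.3 -490.9  226.2] jawyaw -69.3 down [-0.     0.001 -1.   ] q [-1.356  0.343  1.525  0.     1.275 -0.146] F [-0.6  0.1  0.2] g 91.9
cam in tool [-157.1   80.1   -0.4]
cam axes in tool [[ 0.001 -0.292  0.956]
 [ 0.001 -0.956 -0.292]
 [ 1.     0.001 -0.001]]
```

Run:
```python
from h import *
delta((568,-141,190),-75.2)
```

```text
t cm [  3.65  48.16 -19.23] w [ 0.102 -0.001 -0.   ]
```

```bash
python3 -m creep '[{"tx":0.4,"ty":4,"tz":-1.6},{"tx":0.8,"ty":8,"tz":-3.2},{"tx":1.2,"ty":12,"tz":-4.8},{"tx":1.6,"ty":15.5,"tz":-6.2},{"tx":2,"ty":19,"tz":-7.6,"wx":0.05},{"tx":2.3,"ty":22.5,"tz":-9,"wx":0.1},{"tx":2.6,"ty":26,"tz":-10.4,"wx":0.1},{"tx":2.9,"ty":29.5,"tz":-11.8,"wx":0.1}]'
python3 - <<'E'
from h import *
st();delta((568,-141,190),-75.2)
E
```

```text
t 0.15 tcp [ 185.3 -490.9  226.2] jawyaw -69.3 down [-0.     0.001 -1.   ] q [-1.356  0.343  1.525  0.     1.275 -0.146] F [-0.6  0.1  0.2] g 91.9
t cm [  3.65  48.16 -19.23] w [ 0.102 -0.001 -0.   ]validation failed for argument at $[0]...
```

```bash
python3 -m creep '[{"tx":1,"ty":4,"tz":-1.6,"wx":0,"wy":0,"wz":0,"gripper":-1},{"tx":1.5,"ty":8,"tz":-3.2,"wx":0,"wy":0,"wz":0,"gripper":-1},{"tx":2,"ty":12,"tz":-4.8,"wx":0,"wy":0,"wz":0,"gripper":-1},{"tx":2.2,"ty":15.5,"tz":-6.2,"wx":0,"wy":0,"wz":0,"gripper":-1},{"tx":2.4,"ty":19,"tz":-7.6,"wx":0.05,"wy":0,"wz":0,"gripper":-1},{"tx":2.6,"ty":22.5,"tz":-9,"wx":0.1,"wy":0,"wz":0,"gripper":-1},{"tx":2.8,"ty":26,"tz":-10.4,"wx":0.1,"wy":0,"wz":0,"gripper":-1},{"tx":3,"ty":29.5,"tz":-11.8,"wx":0.1,"wy":0,"wz":0,"gripper":-1}]'
python3 - <<'E'
from h import *
st();delta((568,-141,190),-75.2)
E
```

```text
time: 0.82
tool_pos: [420.8, -275.0, 196.5]
tcp_rot: [-2.015, 1.571, 2.958]
contact_force: [-0.2, -0.3, 0.2]
grip_width: 91.6
t 0.82 tcp [ 420.8 -275.   196.5] jawyaw -75.1 down [-0.  0. -1.] q [-0.731  0.329  1.632 -0.     1.181  0.579] F [-0.2 -0.3  0.2] g 91.6
t cm [ 0.65 17.68 -9.16] w [ 0.002 -0.     0.   ]
```

```bash
python3 -m creep '[{"tx":0.1,"ty":3.6,"tz":-1.8,"wx":0,"wy":0,"wz":0,"gripper":-1},{"tx":0.2,"ty":7.2,"tz":-3.6,"wx":0,"wy":0,"wz":0,"gripper":-1},{"tx":0.3,"ty":10.8,"tz":-5.4,"wx":0,"wy":0,"wz":0,"gripper":-1},{"tx":0.4,"ty":14,"tz":-7.2,"wx":0,"wy":0,"wz":0,"gripper":-1},{"tx":0.6,"ty":16.5,"tz":-8.6,"wx":0,"wy":0,"wz":0,"gripper":-1},{"tx":0.6,"ty":17.7,"tz":-9.2,"wx":0,"wy":0,"wz":0,"gripper":-1},{"tx":0.6,"ty":17.7,"tz":-9.2,"wx":0,"wy":0,"wz":0,"gripper":-1}]'
python3 - <<'E'
from h import *
st();save('wrist','w1');st()
E
```

```text
time: 1.4
tool_pos: [568.3, -140.0, 190.0]
tcp_rot: [-2.78, 1.57, 2.197]
contact_force: [-0.1, -0.4, 0.1]
grip_width: 91.5
t 1.4 tcp [ 568.3 -140.   190. ] jawyaw -74.9 down [-0.     0.001 -1.   ] q [-0.373  0.482  1.408  0.     1.252  0.934] F [-0.1 -0.4  0.1] g 91.5
t 1.45 tcp [ 567.2 -141.5  190.1] jawyaw -74.9 down [-0.001 -0.    -1.   ] q [-0.375  0.481  1.41  -0.     1.252  0.933] F [-0.7 -0.4  0.2] g 91.8
```

View pics/w1.png

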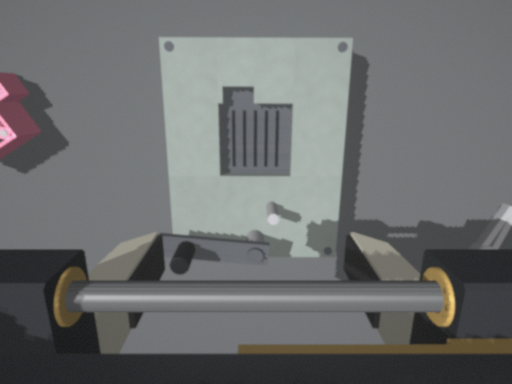

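```bash
cat >> h.py <<'E'
def rectify(c,img,cen,yaw,z,half=60,res=0.5):
    """image on plane z, axes along yaw (deg): col = +u axis, row = +v axis; centred on cen"""
    n=int(2*half/res)+1; a=(np.arange(n)*res-half); U,V=np.meshgrid(a,a)
    cy,sy=np.cos(np.radians(yaw)),np.sin(np.radians(yaw))
    W=np.stack([cen[0]+U*cy-V*sy,cen[1]+U*sy+V*cy,np.full_like(U,z)],-1)
    Q=(W-np.array(c['xyz']))@rot(c); f=192/np.tan(np.radians(float(c['vertical_fov']))/2)
    mx=(Q[...,0]/Q[...,2]*f+c['cx']).astype(np.float32); my=(Q[...,1]/Q[...,2]*f+c['cy']).astype(np.float32)
    return cv2.remap(img,mx,my,cv2.INTER_LINEAR)
E
python3 - <<'E'
from h import *
c=save('wrist','w2'); st()
for n in ('w1','w2'):
    c=load(n);P=cloud(c)
    z=P[...,2]; m=(z>37)&(z<44)&(np.arange(384)[:,None]<230); 
    m&=(np.arange(512)[None]>155)&(np.arange(512)[None]<360)
    print(n,'deck z',np.median(z[m]),P[m].min(0).round(1)); print(cv2.minAreaRect(P[m][:,:2].astype(np.float32)))
    mp=(z>20)&(z<32); mp[:80]=0; mp[180:]=0; mp[:,:210]=0; mp[:,300:]=0; print('floor z',np.median(z[mp]))
    g=rectify(c,c['frame'],(601.2,-132),14.77,40); cv2.imwrite(f'pics/r_{n}.png',cv2.resize(g[::-1,:,::-1],(600,600)))
E
```

```text
t 1.5 tcp [ 566.5 -142.4  190.3] jawyaw -75.0 down [-0.001 -0.    -1.   ] q [-3.770e-01  4.800e-01  1.411e+00 -1.000e-03  1.252e+00  9.320e-01] F [-0.4 -0.3  0.3] g 92.1
w1 deck z 39.192264976568396 [ 499.  -229.5   37. ]
((602.4608154296875, -130.55572509765625), (172.29513549804688, 160.55381774902344), 14.93294906616211)
floor z 27.64492301674855
w2 deck z 39.19823008303911 [ 497.9 -230.1   37. ]
((601.7997436523438, -130.7809600830078), (174.04640197753906, 160.76307678222656), 15.005925178527832)
floor z 27.637304324287868
```

View pics/r_w2.png

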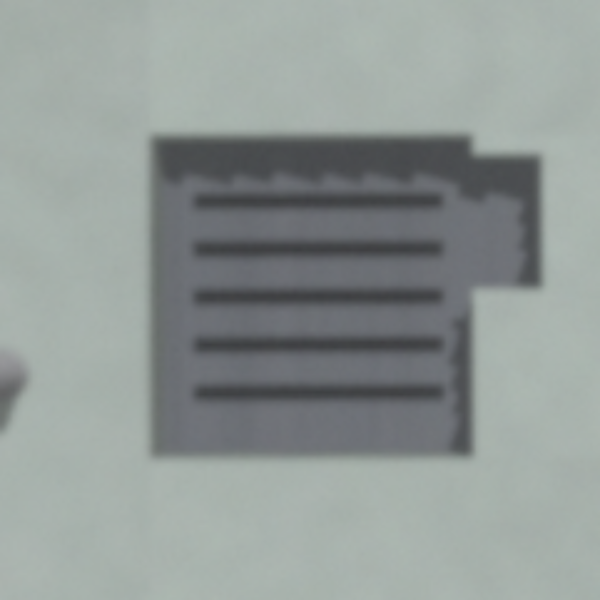

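```bash
cat >> h.py <<'E'
from scipy.optimize import minimize
def fit(mask,cen,yaw,poly,half=60,res=0.5,scale=False):
    """mask float 0..1 in rectified frame; fit polygon (mm, body frame) -> world x,y,yaw,scale"""
    n=mask.shape[0]
    m=cv2.GaussianBlur(mask.astype(np.float32),(0,0),2)
    def cost(q):
        a=np.radians(q[2]*1.); s=1+q[3]/100 if scale else 1
        R=np.array([[np.cos(a),-np.sin(a)],[np.sin(a),np.cos(a)]])
        p=((np.array(poly,float)*s)@R.T+q[:2]+half)/res
        t=np.zeros((n,n),np.float32); cv2.fillPoly(t,[np.round(p*256).astype(np.int32)],1,lineType=cv2.LINE_AA if False else 8,shift=8)
        t=cv2.GaussianBlur(t,(0,0),2); return float(((t-m)**2).sum())
    best=minimize(cost,[0,0,0,0],method='Nelder-Mead',options=dict(initial_simplex=[[0,0,0,0],[3,0,0,0],[0,3,0,0],[0,0,3,0],[0,0,0,2]],xatol=.01,fatol=.01,maxiter=600))
    q=best.x; c,s=np.cos(np.radians(yaw)),np.sin(np.radians(yaw))
    w=np.array(cen)+[c*q[0]-s*q[1],s*q[0]+c*q[1]]
    print('fit world',w.round(2),'yaw',round(yaw+q[2],2),'scale%',round(q[3],2) if scale else '','cost',round(best.fun,1)); return w,yaw+q[2]
POCK=[(-32.5,-32.5),(32.5,-32.5),(32.5,1.5),(46.5,1.5),(46.5,28.5),(32.5,28.5),(32.5,32.5),(-32.5,32.5)]
FAN=[(-30,-30),(30,-30),(30,4),(44,4),(44,26),(30,26),(30,30),(-30,30)]
E
python3 - <<'E'
from h import *
for n in ('w1','w2'):
  for z in (39.2,40):
    c=load(n); g=cv2.cvtColor(rectify(c,c['frame'],(602,-131),15,z),cv2.COLOR_RGB2GRAY)
    m=(g<142).astype(np.float32); m[:, :24]=0; m[:10]=0
    fit(m,(602,-131),15,POCK,scale=True); w,y=fit(m,(602,-131),15,POCK)
E
python3 - <<'E'
from h import *
w=(602.9,-130.6)
# next: fan view
delta((460,187,190),101.5); st()
E
```

```text
fit world [ 602.9  -130.52] yaw 14.9 scale% -0.33 cost 12.2
fit world [ 603.07 -130.64] yaw 14.81 scale%  cost 22.5
fit world [ 603.24 -130.66] yaw 14.92 scale% -1.06 cost 2.6
fit world [ 603.49 -130.66] yaw 14.83 scale%  cost 57.8
fit world [ 603.1  -130.46] yaw 15.11 scale% -0.38 cost 5.2
fit world [ 603.17 -130.63] yaw 15.08 scale%  cost 35.8
fit world [ 603.08 -130.4 ] yaw 14.94 scale% -0.65 cost 7.3
fit world [ 603.06 -130.51] yaw 14.81 scale%  cost 37.8
t cm [  0.04  -1.77 -34.57] w [-3.081e+00 -2.000e-03 -0.000e+00]
t 1.5 tcp [ 566.5 -142.4  190.3] jawyaw -75.0 down [-0.001 -0.    -1.   ] q [-3.770e-01  4.800e-01  1.411e+00 -1.000e-03  1.252e+00  9.320e-01] F [-0.4 -0.3  0.3] g 92.1
```

```bash
python3 -m creep '[{"tx":0,"ty":0,"tz":-2,"wx":-0.12,"wy":0,"wz":0,"gripper":-1},{"tx":0,"ty":0,"tz":-5,"wx":-0.24,"wy":0,"wz":0,"gripper":-1},{"tx":0,"ty":0,"tz":-8,"wx":-0.36,"wy":0,"wz":0,"gripper":-1},{"tx":0,"ty":0,"tz":-11,"wx":-0.48,"wy":0,"wz":0,"gripper":-1},{"tx":0,"ty":0,"tz":-14,"wx":-0.60,"wy":0,"wz":0,"gripper":-1},{"tx":0,"ty":0,"tz":-17,"wx":-0.72,"wy":0,"wz":0,"gripper":-1},{"tx":0,"ty":0,"tz":-20,"wx":-0.84,"wy":0,"wz":0,"gripper":-1},{"tx":0,"ty":0,"tz":-22,"wx":-0.96,"wy":0,"wz":0,"gripper":-1}]' >/dev/null
python3 - <<'E'
from h import *
delta((460,187,190),101.5); st()
E
```

```text
t cm [ 0.11  9.28 -8.53] w [-2.117 -0.    -0.   ]
t 2.17 tcp [508.8  70.8 191.1] jawyaw -19.8 down [-0.  0. -1.] q [-0.011  0.354  1.611 -0.     1.177  0.334] F [-0.   0.9 -0.8] g 91.9
```

```bash
python3 -m creep '[{"tx":0,"ty":2.5,"tz":-2.3,"wx":-0.12,"wy":0,"wz":0,"gripper":-1},{"tx":0.1,"ty":5,"tz":-4.6,"wx":-0.24,"wy":0,"wz":0,"gripper":-1},{"tx":0.1,"ty":7.5,"tz":-6.9,"wx":-0.36,"wy":0,"wz":0,"gripper":-1},{"tx":0.1,"ty":9.3,"tz":-8.5,"wx":-0.48,"wy":0,"wz":0,"gripper":-1},{"tx":0.1,"ty":9.3,"tz":-8.5,"wx":-0.60,"wy":0,"wz":0,"gripper":-1},{"tx":0.1,"ty":9.3,"tz":-8.5,"wx":-0.72,"wy":0,"wz":0,"gripper":-1},{"tx":0.1,"ty":9.3,"tz":-8.5,"wx":-0.84,"wy":0,"wz":0,"gripper":-1},{"tx":0.1,"ty":9.3,"tz":-8.5,"wx":-0.96,"wy":0,"wz":0,"gripper":-1}]' >/dev/null
python3 - <<'E'
from h import *
delta((460,187,190),101.5); st()
E
```

```text
t cm [-0.01  0.26 -0.07] w [-1.157e+00 -1.000e-03  0.000e+00]
t 2.83 tcp [462.1 185.3 189.9] jawyaw 35.2 down [ 0.    -0.001 -1.   ] q [ 2.280e-01  3.270e-01  1.655e+00 -1.000e-03  1.160e+00 -3.860e-01] F [-0.1  0.8 -0.4] g 91.8
```

```bash
python3 -m creep '[{"tx":0,"ty":0.1,"tz":0,"wx":-0.12,"wy":0,"wz":0,"gripper":-1},{"tx":0,"ty":0.2,"tz":0,"wx":-0.24,"wy":0,"wz":0,"gripper":-1},{"tx":0,"ty":0.2,"tz":0,"wx":-0.36,"wy":0,"wz":0,"gripper":-1},{"tx":0,"ty":0.2,"tz":0,"wx":-0.48,"wy":0,"wz":0,"gripper":-1},{"tx":0,"ty":0.2,"tz":0,"wx":-0.60,"wy":0,"wz":0,"gripper":-1},{"tx":0,"ty":0.2,"tz":0,"wx":-0.72,"wy":0,"wz":0,"gripper":-1},{"tx":0,"ty":0.2,"tz":0,"wx":-0.84,"wy":0,"wz":0,"gripper":-1},{"tx":0,"ty":0.2,"tz":0,"wx":-0.96,"wy":0,"wz":0,"gripper":-1}]' >/dev/null; python3 -m creep '[{"tx":0,"ty":0,"tz":0,"wx":-0.11,"wy":0,"wz":0,"gripper":-0.65},{"tx":0,"ty":0,"tz":0,"wx":-0.18,"wy":0,"wz":0,"gripper":-0.65},{"tx":0,"ty":0,"tz":0,"wx":-0.18,"wy":0,"wz":0,"gripper":-0.65},{"tx":0,"ty":0,"tz":0,"wx":-0.18,"wy":0,"wz":0,"gripper":-0.65}]' >/dev/null
python3 - <<'E'
from h import *
delta((460,187,190),101.5); st(); save('wrist','w3'); st()
E
```

```text
t cm [-0.01  0.12  0.  ] w [-0.026 -0.     0.   ]
t 3.83 tcp [461.2 187.2 189.9] jawyaw 100.0 down [ 0. -0. -1.] q [ 0.232  0.327  1.655 -0.     1.16  -1.514] F [-0.6 -0.1  0.2] g 76.2
t 3.88 tcp [461.2 187.5 189.9] jawyaw 100.0 down [ 0. -0. -1.] q [ 0.232  0.327  1.655 -0.     1.16  -1.514] F [ 0.6 -0.7  0.2] g 75.8
```

View pics/w3.png

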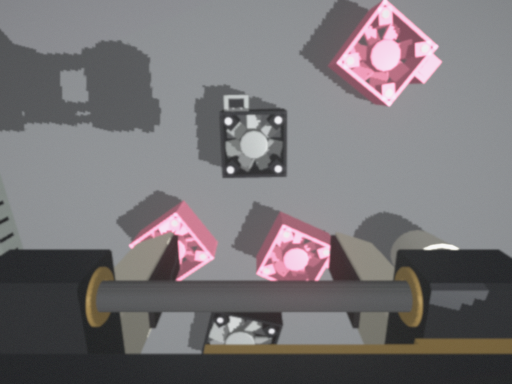

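Run:
```python
from h import *
c=load('w3'); P=cloud(c); z=P[...,2]
sub=(slice(80,200),slice(200,310))
print('top z', np.percentile(z[sub][z[sub]>20],[10,50,90,99]))
zm=(((z>30)).astype(np.float32))
zm[:80]=0;zm[200:]=0;zm[:,:195]=0;zm[:,315:]=0
C=(429.5,180.6);Y=191.5
# fan top z 38, box z 30
R=rectify(c,c['frame'],C,Y,38); M=rectify(c,zm,C,Y,38)
fit(M,C,Y,FAN,scale=True); fit(M,C,Y,FAN)
g=cv2.cvtColor(R,cv2.COLOR_RGB2GRAY)
SQ=[(-30,-30),(30,-30),(30,30),(-30,30)]
md=M.copy(); md[:,int((60+31)/.5):]=0; fit(md,C,Y,SQ,scale=True)
k=R[::-1,:,::-1].copy(); cv2.imwrite('pics/r_fan.png',np.hstack([cv2.resize(k,(400,400)),cv2.resize(cv2.cvtColor((M[::-1]*255).astype(np.uint8),cv2.COLOR_GRAY2BGR),(400,400))]))
pts=np.float32([p[:2] for p in P[zm>0]]); print(cv2.minAreaRect(pts))
```

```text
top z [ 22.37974676  33.97848621  37.66485808 347.07138806]
fit world [431.67 182.07] yaw 192.8 scale% -1.8 cost 6726.8
fit world [431.62 181.92] yaw 192.62 scale%  cost 6818.9
fit world [430.95 181.49] yaw 190.88 scale% -0.01 cost 6139.7
((423.0686340332031, 180.07147216796875), (78.05892181396484, 60.096317291259766), 11.5619478225708)
```

View pics/r_fan.png

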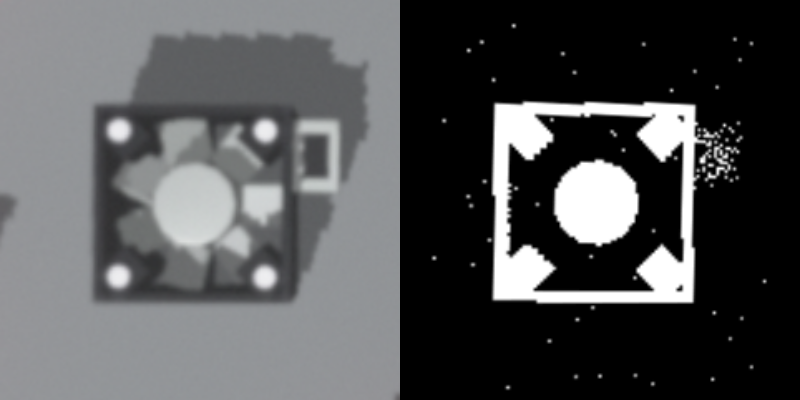

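Run:
```python
from h import *
c=load('w3'); P=cloud(c); z=P[...,2]
SQ=[(-30,-30),(30,-30),(30,30),(-30,30)]
C=(429.5,180.6);Y=191.5
zm=((z>34)&(z<42)).astype(np.float32)
for src in ('depth','img'):
    M=rectify(c,zm,C,Y,38)>.5
    if src=='img':
        g=cv2.cvtColor(rectify(c,c['frame'],C,Y,38),cv2.COLOR_RGB2GRAY); M=g<62
    M=cv2.morphologyEx(M.astype(np.uint8),cv2.MORPH_OPEN,np.ones((3,3)))
    cs,_=cv2.findContours(M,cv2.RETR_EXTERNAL,cv2.CHAIN_APPROX_NONE); k=max(cs,key=cv2.contourArea)
    F=np.zeros_like(M); cv2.fillPoly(F,[k],1); print(src,cv2.minAreaRect(k))
    fit(F.astype(np.float32),C,Y,SQ,scale=True)
# hub centre and screw heads (bright)
    if src=='img':
        b=(g>185).astype(np.uint8); n,l,s,ce=cv2.connectedComponentsWithStats(b)
        print([(ce[i].round(1)/2-60,s[i,4]) for i in range(1,n) if s[i,4]>30])
delta((429.5,180.6,16),101.5)
```

```text
depth ((115.99999237060547, 118.49999237060547), (119.99998474121094, 120.99998474121094), 0.0)
fit world [431.38 181.82] yaw 191.29 scale% -0.27 cost 31.5
img ((70.0, 118.5), (71.0, 18.0), 90.0)
fit world [476.91  96.59] yaw 248.38 scale% -107.79 cost 521.8
[(array([-24.5, -23.1]), np.int32(112)), (array([ 19.6, -23.3]), np.int32(115)), (array([ 11.25, -12.45]), np.int32(115)), (array([-1.85, -1.95]), np.int32(1707)), (array([18.7, -0.4]), np.int32(339)), (array([37.45, 13.4 ]), np.int32(285)), (array([-24.4 ,  20.95]), np.int32(111)), (array([19.75, 20.8 ]), np.int32(115))]
t cm [17.39  3.24 -0.12] w [-0.026 -0.     0.   ]
```

Run:
```python
from h import *
delta((431.5,182,60),101.3); st()
```

```text
t cm [12.99  3.02 -0.02] w [-0.022 -0.     0.   ]
t 3.88 tcp [461.2 187.5 189.9] jawyaw 100.0 down [ 0. -0. -1.] q [ 0.232  0.327  1.655 -0.     1.16  -1.514] F [ 0.6 -0.7  0.2] g 75.8
```

```bash
python3 -m creep '[{"tx":2,"ty":1.5,"tz":0,"wx":-0.02,"wy":0,"wz":0,"gripper":-0.65},{"tx":5,"ty":3,"tz":0,"wx":-0.022,"wy":0,"wz":0,"gripper":-0.65},{"tx":8,"ty":3,"tz":0,"wx":-0.022,"wy":0,"wz":0,"gripper":-0.65},{"tx":11,"ty":3,"tz":0,"wx":-0.022,"wy":0,"wz":0,"gripper":-0.65},{"tx":13,"ty":3,"tz":0,"wx":-0.022,"wy":0,"wz":0,"gripper":-0.65},{"tx":13,"ty":3,"tz":0,"wx":-0.022,"wy":0,"wz":0,"gripper":-0.65},{"tx":13,"ty":3,"tz":0,"wx":-0.022,"wy":0,"wz":0,"gripper":-0.65}]' >/dev/null
python3 - <<'E'
from h import *
st(); delta((431.5,182,16),101.3)
E
```

```text
t 4.47 tcp [431.3 182.8  59.4] jawyaw 101.4 down [-0.002 -0.001 -1.   ] q [ 0.237  0.459  1.887 -0.     0.797 -1.533] F [ 0.7  0.  -0.1] g 75.9
t cm [ 4.34 -0.01 -0.08] w [ 0.002 -0.    -0.002]
```

```bash
python3 -m creep '[{"tx":1.2,"ty":0,"tz":-0.05,"wx":0,"wy":0,"wz":0,"gripper":-0.65},{"tx":2.4,"ty":0,"tz":-0.05,"wx":0,"wy":0,"wz":0,"gripper":-0.65},{"tx":3.4,"ty":0,"tz":-0.05,"wx":0,"wy":0,"wz":0,"gripper":-0.65},{"tx":4.2,"ty":0,"tz":-0.05,"wx":0,"wy":0,"wz":0,"gripper":-0.65},{"tx":4.3,"ty":0,"tz":-0.05,"wx":0,"wy":0,"wz":0,"gripper":-0.65},{"tx":4.3,"ty":0,"tz":-0.05,"wx":0,"wy":0,"wz":0,"gripper":-0.65}]' >/dev/null
python3 - <<'E'
from h import *
st(); delta((431.5,182,16),101.3)
E
```

```text
t 4.97 tcp [432.3 182.7  17.4] jawyaw 101.5 down [ 0.001  0.    -1.   ] q [ 0.237  0.535  1.92  -0.     0.686 -1.535] F [ 0.3 -0.3  0.3] g 75.7
t cm [ 0.14  0.09 -0.06] w [ 0.003 -0.     0.001]
```

Fingers straddle the fan with no contact; close now.

```bash
python3 -m creep '[{"tx":0.1,"ty":0.05,"tz":-0.05,"wx":0,"wy":0,"wz":0,"gripper":-0.4},{"tx":0.1,"ty":0.05,"tz":-0.05,"wx":0,"wy":0,"wz":0,"gripper":-0.2},{"tx":0.1,"ty":0.05,"tz":-0.05,"wx":0,"wy":0,"wz":0,"gripper":0},{"tx":0.1,"ty":0.05,"tz":-0.05,"wx":0,"wy":0,"wz":0,"gripper":0.3},{"tx":0.1,"ty":0.05,"tz":-0.05,"wx":0,"wy":0,"wz":0,"gripper":1},{"tx":0.1,"ty":0.05,"tz":-0.05,"wx":0,"wy":0,"wz":0,"gripper":1},{"tx":0.1,"ty":0.05,"tz":-0.05,"wx":0,"wy":0,"wz":0,"gripper":1}]'
python3 - <<'E'
from h import *
st()
E
```

```text
time: 5.55
tool_pos: [431.7, 182.2, 16.2]
tcp_rot: [-1.692, 1.57, 0.08]
contact_force: [-2.0, -1.2, 6.4]
grip_width: 59.6
t 5.55 tcp [431.7 182.2  16.2] jawyaw 101.5 down [ 0.001  0.    -1.   ] q [ 0.236  0.536  1.923 -0.     0.682 -1.536] F [-2.  -1.2  6.4] g 59.6
```

```bash
python3 -m creep '[{"tx":-1,"ty":0,"tz":0,"wx":0,"wy":0,"wz":0,"gripper":1},{"tx":-3,"ty":0,"tz":0,"wx":0,"wy":0,"wz":0,"gripper":1},{"tx":-6,"ty":0,"tz":0,"wx":0,"wy":0,"wz":0,"gripper":1},{"tx":-9,"ty":0,"tz":0,"wx":0,"wy":0,"wz":0,"gripper":1},{"tx":-12,"ty":0,"tz":0,"wx":0,"wy":0,"wz":0,"gripper":1},{"tx":-15,"ty":0,"tz":0,"wx":0.1,"wy":0,"wz":0,"gripper":1},{"tx":-17,"ty":0,"tz":0,"wx":0.2,"wy":0,"wz":0,"gripper":1},{"tx":-17,"ty":0,"tz":0,"wx":0.3,"wy":0,"wz":0,"gripper":1}]'
python3 - <<'E'
from h import *
st(); save('wrist','w4'); delta((603.1,-130.5,190),-75.05)
E
```

```text
time: 6.22
tool_pos: [433.4, 182.7, 189.9]
tcp_rot: [-1.232, 1.563, 0.235]
contact_force: [1.3, 0.8, -1.0]
grip_width: 59.8
t 6.22 tcp [433.4 182.7 189.9] jawyaw 84.1 down [ 0.008  0.002 -1.   ] q [ 0.236  0.274  1.732 -0.     1.128 -1.231] F [ 1.3  0.8 -1. ] g 59.8
t cm [ -0.17 -20.39 -29.25] w [ 2.771e+00  7.000e-03 -1.000e-03]
```

View pics/w4.png

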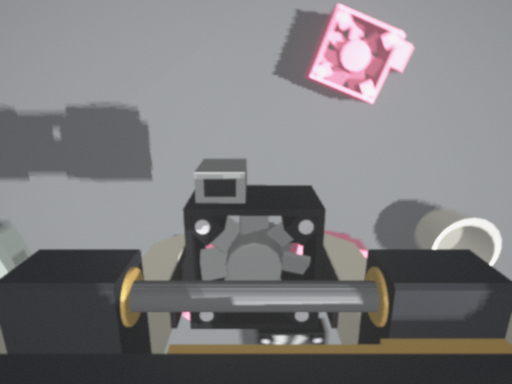

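```bash
python3 -m creep '[{"tx":0,"ty":-1,"tz":-1.4,"wx":0.12,"wy":0,"wz":0,"gripper":1},{"tx":0,"ty":-2.7,"tz":-3.8,"wx":0.24,"wy":0,"wz":0,"gripper":1},{"tx":0,"ty":-4.4,"tz":-6.2,"wx":0.36,"wy":0,"wz":0,"gripper":1},{"tx":0,"ty":-6.1,"tz":-8.7,"wx":0.48,"wy":0,"wz":0,"gripper":1},{"tx":0,"ty":-7.8,"tz":-11.1,"wx":0.60,"wy":0,"wz":0,"gripper":1},{"tx":0,"ty":-9.5,"tz":-13.6,"wx":0.72,"wy":0,"wz":0,"gripper":1},{"tx":0,"ty":-11.2,"tz":-16,"wx":0.84,"wy":0,"wz":0,"gripper":1},{"tx":0,"ty":-12.5,"tz":-18,"wx":0.96,"wy":0,"wz":0,"gripper":1}]'
python3 - <<'E'
from h import *
st(); delta((590,-134,190),-75.05)
E
```

```text
time: 6.93
tool_pos: [538.3, -11.2, 184.6]
tcp_rot: [2.65, 1.569, -3.126]
contact_force: [0.0, 0.4, -0.4]
grip_width: 59.9
t 6.93 tcp [538.3 -11.2 184.6] jawyaw 29.1 down [-0.002 -0.    -1.   ] q [-0.163  0.404  1.551 -0.     1.188 -0.671] F [ 0.   0.4 -0.4] g 59.9
t cm [ -0.55 -13.25  -1.45] w [ 1.818e+00 -2.000e-03  1.000e-03]
```

```bash
python3 -m creep '[{"tx":-0.1,"ty":-2,"tz":-0.2,"wx":0.12,"wy":0,"wz":0,"gripper":1},{"tx":-0.2,"ty":-4,"tz":-0.4,"wx":0.24,"wy":0,"wz":0,"gripper":1},{"tx":-0.3,"ty":-6,"tz":-0.6,"wx":0.36,"wy":0,"wz":0,"gripper":1},{"tx":-0.4,"ty":-8,"tz":-0.8,"wx":0.48,"wy":0,"wz":0,"gripper":1},{"tx":-0.5,"ty":-10,"tz":-1,"wx":0.60,"wy":0,"wz":0,"gripper":1},{"tx":-0.5,"ty":-12,"tz":-1.2,"wx":0.72,"wy":0,"wz":0,"gripper":1},{"tx":-0.5,"ty":-13,"tz":-1.4,"wx":0.84,"wy":0,"wz":0,"gripper":1},{"tx":-0.5,"ty":-13.2,"tz":-1.4,"wx":0.96,"wy":0,"wz":0,"gripper":1}]'
python3 - <<'E'
from h import *
st(); delta((603.1,-130.5,120),-75.05)
E
```

```text
time: 7.6
tool_pos: [590.3, -133.2, 189.1]
tcp_rot: [-2.747, 1.569, 3.083]
contact_force: [-0.1, 0.8, -0.8]
grip_width: 60.0
t 7.6 tcp [ 590.3 -133.2  189.1] jawyaw -26.0 down [-0.002  0.    -1.   ] q [-3.480e-01  5.200e-01  1.347e+00 -1.000e-03  1.277e+00  1.050e-01] F [-0.1  0.8 -0.8] g 60.0
t cm [6.91 0.81 1.04] w [ 0.856 -0.002  0.002]
```

```bash
python3 -m creep '[{"tx":0.5,"ty":0.2,"tz":0.3,"wx":0.12,"wy":0,"wz":0,"gripper":1},{"tx":1.2,"ty":0.5,"tz":0.6,"wx":0.24,"wy":0,"wz":0,"gripper":1},{"tx":2,"ty":0.8,"tz":1,"wx":0.36,"wy":0,"wz":0,"gripper":1},{"tx":3,"ty":0.8,"tz":1,"wx":0.48,"wy":0,"wz":0,"gripper":1},{"tx":4,"ty":0.8,"tz":1,"wx":0.60,"wy":0,"wz":0,"gripper":1},{"tx":5,"ty":0.8,"tz":1,"wx":0.72,"wy":0,"wz":0,"gripper":1},{"tx":5.5,"ty":0.8,"tz":1,"wx":0.84,"wy":0,"wz":0,"gripper":1},{"tx":5.5,"ty":0.8,"tz":1,"wx":0.856,"wy":0,"wz":0,"gripper":1}]'
python3 - <<'E'
from h import *
st(); save('wrist','w5'); st(); save('top','top5'); st(); delta((603.1,-130.5,75),-75.05)
E
```

```text
time: 8.27
tool_pos: [601.5, -127.9, 133.0]
tcp_rot: [-2.156, 1.566, 2.82]
contact_force: [-0.5, -0.1, -1.1]
grip_width: 59.4
t 8.27 tcp [ 601.5 -127.9  133. ] jawyaw -74.9 down [-0.005  0.002 -1.   ] q [-0.334  0.59   1.387 -0.     1.17   0.973] F [-0.5 -0.1 -1.1] g 59.4
t 8.32 tcp [ 602. -128.  134.] jawyaw -74.6 down [-0.003  0.001 -1.   ] q [-0.334  0.588  1.386 -0.     1.171  0.968] F [-0.6 -0.5 -1. ] g 60.0
t 8.37 tcp [ 602.5 -128.2  134.9] jawyaw -74.5 down [-0.002  0.001 -1.   ] q [-0.334  0.588  1.385 -0.     1.171  0.966] F [ 0.7 -0.3 -1.4] g 59.5
t cm [5.99 0.01 0.24] w [ 0.01  -0.001  0.002]
```

View pics/w5.png

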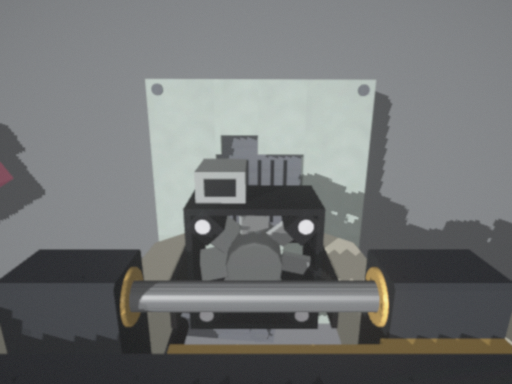

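Run:
```python
from h import *
for n,tcp,ps in (('w5',(601.5,-127.9,133.0),-74.9),('w4',(433.4,182.7,189.9),84.1)):
    c=load(n); R=toolR(ps); f=192/np.tan(np.radians(float(c['vertical_fov']))/2)
    g=cv2.cvtColor(c['frame'],cv2.COLOR_RGB2GRAY)
    out=[]
    for (u,v) in [(203,227),(306,227),(302,315),(207,315)]:
        w=g[v-9:v+10,u-9:u+10].astype(float); w=np.clip(w-150,0,None); 
        if w.sum()==0: print('none');continue
        vv,uu=np.mgrid[-9:10,-9:10]; U=u+(w*uu).sum()/w.sum(); V=v+(w*vv).sum()/w.sum()
        d=rot(c)@np.array([(U-c['cx'])/f,(V-c['cy'])/f,1]); s=(tcp[2]+22-c['xyz'][2])/d[2]
        p=R.T@(np.array(c['xyz'])+s*d-np.array(tcp)); out.append(p[1:]); print(n,round(U,1),round(V,1),'tool y,z',p[1:].round(2))
    print('mean',np.mean(out,0).round(2))
# pocket far/left/right edges from w5 at deck
c=load('w5'); C=(603.1,-130.55)
g=rectify(c,c['frame'],C,14.95,40); k=g[::-1,:,::-1].copy(); 
p=((np.array(POCK)+60)*2); p[:,1]=240-p[:,1]; k=cv2.resize(k,None,fx=2.5,fy=2.5); cv2.polylines(k,[np.int32(p*2.5)],True,(0,0,255),1); cv2.imwrite('pics/r_w5.png',k)
```

```text
w5 202.0 226.6 tool y,z [ 24.23 -22.52]
w5 305.6 226.6 tool y,z [24.31 21.43]
none
none
mean [24.27 -0.55]
w4 202.7 228.8 tool y,z [ 21.75 -20.8 ]
w4 305.5 226.5 tool y,z [22.76 22.78]
w4 301.5 315.7 tool y,z [-21.76  22.94]
w4 206.4 315.9 tool y,z [-21.78 -21.06]
mean [0.24 0.97]
```

View pics/r_w5.png

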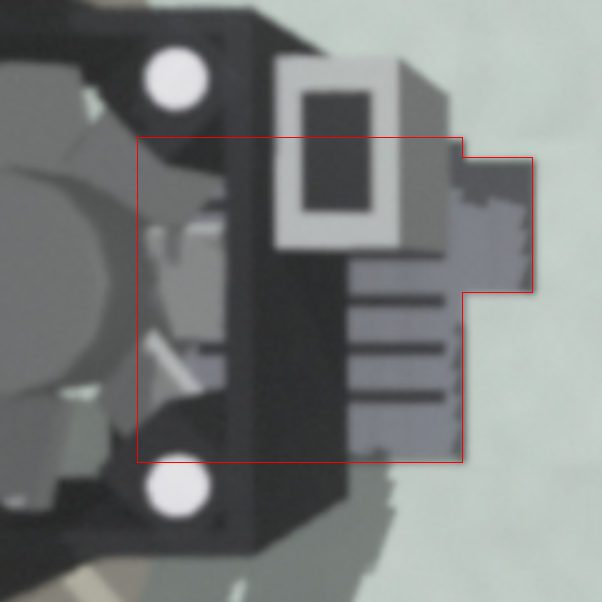

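```bash
cat > scr.py <<'E'
from h import *
import sys
n=sys.argv[1]; st(); o=get_obs(); c=save('wrist',n); st()
R=Rn.from_euler('xyz',o['tcp_rot']).as_matrix(); tcp=o['tool_pos']; f=192/np.tan(np.radians(float(c['vertical_fov']))/2)
print('cam in tool',(R.T@(np.array(c['xyz'])-tcp)).round(1))
g=cv2.cvtColor(c['frame'],cv2.COLOR_RGB2GRAY); out=[]
for (u,v) in [(203,227),(306,227),(302,315),(207,315)]:
    w=g[v-9:v+10,u-9:u+10].astype(float); w=np.clip(w-130,0,None)
    if w.sum()==0: print('none');continue
    vv,uu=np.mgrid[-9:10,-9:10]; U=u+(w*uu).sum()/w.sum(); V=v+(w*vv).sum()/w.sum()
    d=rot(c)@np.array([(U-c['cx'])/f,(V-c['cy'])/f,1]); s=(tcp[2]+22-c['xyz'][2])/d[2]
    q=np.array(c['xyz'])+s*d; p=R.T@(q-tcp); out.append(q); print(round(U,1),round(V,1),'tool y,z',p[1:].round(2),'world',q.round(1))
yaw=np.degrees(np.arctan2(*(out[0]-out[1])[1::-1]))-90
print('fan yaw',yaw)
cen=(out[0]+out[1])[:2]/2-22*np.array([np.cos(np.radians(yaw)),np.sin(np.radians(yaw))]); print('fan centre from front screws',cen.round(2))
E
python3 scr.py w6
```

```text
t 8.37 tcp [ 602.5 -128.2  134.9] jawyaw -74.5 down [-0.002  0.001 -1.   ] q [-0.334  0.588  1.385 -0.     1.171  0.966] F [ 0.7 -0.3 -1.4] g 59.5
t 8.42 tcp [ 602.8 -128.3  135.4] jawyaw -74.5 down [-0.001  0.    -1.   ] q [-0.334  0.587  1.384 -0.     1.171  0.966] F [ 0.3  0.7 -1. ] g 59.8
cam in tool [-157.2   80.1   -0.5]
202.0 226.5 tool y,z [ 24.15 -22.54] world [ 619.8 -100.1  156.9]
305.6 226.6 tool y,z [24.16 21.44] world [ 631.5 -142.4  156.9]
301.6 314.6 tool y,z [-19.61  21.56] world [ 589.4 -154.3  156.9]
206.4 314.8 tool y,z [-19.82 -22.41] world [ 577.4 -111.9  156.9]
fan yaw 15.538663987086196
fan centre from front screws [ 604.46 -127.13]
```

Run:
```python
from h import *
delta((603,-130.5,64),-75.05)
```

```text
t cm [ 7.14 -0.04  0.22] w [ 0.01  -0.     0.001]
```

```bash
python3 -m creep '[{"tx":1.5,"ty":0,"tz":0.2,"wx":0.01,"wy":0,"wz":0,"gripper":1},{"tx":3,"ty":0,"tz":0.2,"wx":0.01,"wy":0,"wz":0,"gripper":1},{"tx":4.5,"ty":0,"tz":0.2,"wx":0.01,"wy":0,"wz":0,"gripper":1},{"tx":6,"ty":0,"tz":0.2,"wx":0.01,"wy":0,"wz":0,"gripper":1},{"tx":7,"ty":0,"tz":0.2,"wx":0.01,"wy":0,"wz":0,"gripper":1},{"tx":7,"ty":0,"tz":0.2,"wx":0.01,"wy":0,"wz":0,"gripper":1},{"tx":7,"ty":0,"tz":0.2,"wx":0.01,"wy":0,"wz":0,"gripper":1},{"tx":7,"ty":0,"tz":0.2,"wx":0.01,"wy":0,"wz":0,"gripper":1}]' ; python3 scr.py w7;  python3 - <<'E'
from h import *
c=load('w7'); cv2.imwrite('pics/w7c.png',cv2.resize(c['frame'][100:270,150:360,::-1],(800,648),interpolation=cv2.INTER_CUBIC)[:600])
E
```

```text
time: 9.08
tool_pos: [604.2, -130.5, 66.8]
tcp_rot: [0.949, 1.569, -0.364]
contact_force: [0.4, -0.4, -1.2]
grip_width: 59.7
t 9.08 tcp [ 604.2 -130.5   66.8] jawyaw -75.2 down [ 0.002 -0.001 -1.   ] q [-0.337  0.665  1.451 -0.     1.024  0.976] F [ 0.4 -0.4 -1.2] g 59.7
t 9.13 tcp [ 604.2 -130.5   66.9] jawyaw -75.2 down [ 0.002 -0.001 -1.   ] q [-0.337  0.664  1.451 -0.     1.024  0.977] F [-0.9  0.3 -0.9] g 59.9
cam in tool [-157.2   80.    -0.5]
202.0 226.6 tool y,z [ 24.11 -22.57] world [ 621.7 -102.6   88.8]
305.6 226.6 tool y,z [24.1  21.44] world [ 632.9 -145.1   88.8]
304.6 315.8 tool y,z [-20.27  22.97] world [ 590.4 -157.9   88.8]
207.4 316.2 tool y,z [-20.5  -21.96] world [ 578.7 -114.5   88.8]
fan yaw 14.749779131628074
fan centre from front screws [ 606.01 -129.44]
```

View pics/w7c.png

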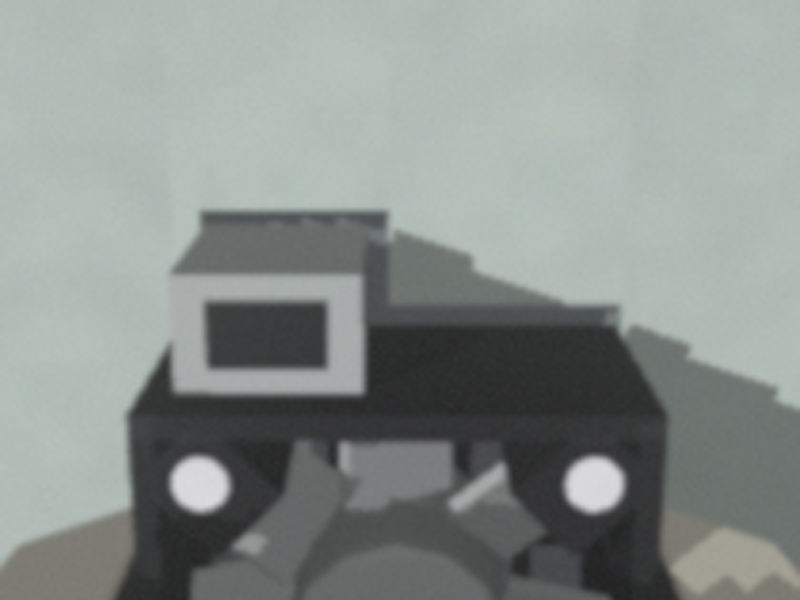

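Run:
```python
from h import *
c=load('w7'); f=192/np.tan(np.radians(float(c['vertical_fov']))/2)
a=np.radians(14.95); A=np.array([[np.cos(a),np.sin(a)],[-np.sin(a),np.cos(a)]])
def at(x,y,z,n):
    u=x/3.81+150-.4; v=y/3.81+100-.4
    d=rot(c)@np.array([(u-c['cx'])/f,(v-c['cy'])/f,1]); s=(z-c['xyz'][2])/d[2]
    q=np.array(c['xyz'])+s*d; print(n,(A@(q[:2]-[603.1,-130.55])).round(2))
at(201,211,40,'notch FL'); at(388,211,40,'notch FR'); at(620,307,40,'pocket FR')
zb=66.8-16.2
at(206,222,zb,'box bottom FL'); at(368,226,zb,'box bottom FR'); at(616,326,zb,'fan bottom FR')
at(171,272,zb+30,'box top FL'); at(365,272,zb+30,'box top FR')
at(128,413,zb+38,'fan top FL'); at(666,413,zb+38,'fan top FR')
# precise column/row profile
g=cv2.cvtColor(c['frame'],cv2.COLOR_RGB2GRAY)
print(g[148:176,225]); print(g[178:192,290])
```

```text
notch FL [46.9  28.04]
notch FR [46.82  1.43]
pocket FR [ 32.62 -32.25]
box bottom FL [47.36 25.84]
box bottom FR [46.75  4.06]
fan bottom FR [ 32.69 -29.96]
box top FL [47.46 25.59]
box top FR [47.4   3.77]
fan top FL [33.49 29.73]
fan top FR [ 33.32 -29.31]
[185 186 186 187 186 186 174 133  93  85  90 102 107 106 107 107 106 107
 106 106 104 107 107 122 154 169 173 172]
[114 105  93  83  81  80  77  64  53  50  48  50  48  49]
```

```bash
python3 -m creep '[{"tx":0.2,"ty":-0.15,"tz":0,"wx":-0.002,"wy":0,"wz":0,"gripper":1},{"tx":0.4,"ty":-0.27,"tz":0,"wx":-0.002,"wy":0,"wz":0,"gripper":1},{"tx":0.6,"ty":-0.27,"tz":0,"wx":-0.002,"wy":0,"wz":0,"gripper":1},{"tx":0.6,"ty":-0.27,"tz":0,"wx":-0.002,"wy":0,"wz":0,"gripper":1},{"tx":0.6,"ty":-0.27,"tz":0,"wx":-0.002,"wy":0,"wz":0,"gripper":1}]' ; python3 scr.py w8;  python3 - <<'E'
from h import *
c=load('w8'); cv2.imwrite('pics/w8c.png',cv2.resize(c['frame'][130:230,170:345,::-1],(787,450),interpolation=cv2.INTER_CUBIC))
E
```

```text
time: 9.55
tool_pos: [600.8, -131.0, 59.6]
tcp_rot: [-1.609, 1.571, -2.92]
contact_force: [1.7, 0.5, -0.8]
grip_width: 59.6
t 9.55 tcp [ 600.8 -131.    59.6] jawyaw -75.2 down [-0. -0. -1.] q [-0.339  0.669  1.465 -0.     1.007  0.973] F [ 1.7  0.5 -0.8] g 59.6
t 9.6 tcp [ 600.9 -131.    59.7] jawyaw -75.2 down [-0. -0. -1.] q [-0.339  0.669  1.465 -0.     1.007  0.973] F [-0.2  0.7 -2.1] g 59.4
cam in tool [-157.2   80.    -0.5]
201.9 226.5 tool y,z [ 24.12 -22.57] world [ 618.3 -103.    81.6]
305.6 226.6 tool y,z [24.11 21.42] world [ 629.6 -145.5   81.6]
none
none
fan yaw 14.813483731822913
fan centre from front screws [ 602.69 -129.89]
```

View pics/w8c.png

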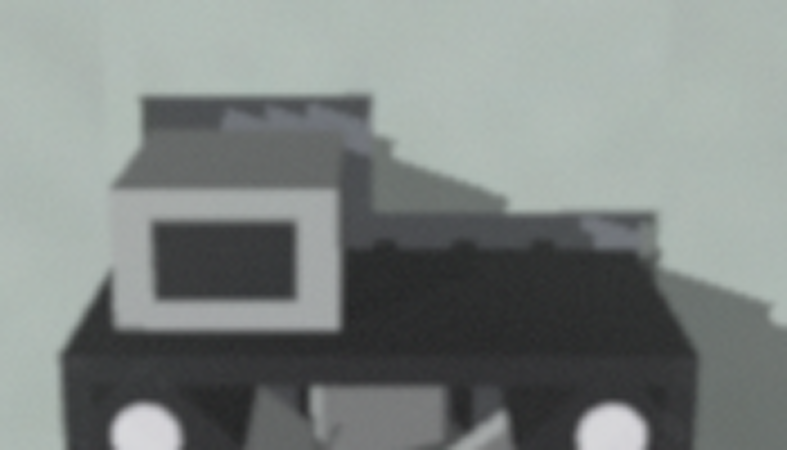

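Run:
```python
from h import *
c=load('w8'); f=192/np.tan(np.radians(float(c['vertical_fov']))/2)
a=np.radians(14.95); A=np.array([[np.cos(a),np.sin(a)],[-np.sin(a),np.cos(a)]])
def at(x,y,z,n):
    u=x/4.5+170-.4; v=y/4.5+130-.4
    d=rot(c)@np.array([(u-c['cx'])/f,(v-c['cy'])/f,1]); s=(z-c['xyz'][2])/d[2]
    q=np.array(c['xyz'])+s*d; print(n,(A@(q[:2]-[603.1,-130.55])).round(2))
at(142,97,40,'notch FL'); at(372,97,40,'notch FR'); at(656,213,40,'pocket FR')
zb=59.6-16.2
at(146,131,zb,'box bottom FL'); at(345,131,zb,'box bottom FR'); at(640,250,zb,'fan bottom FR')
at(112,187,zb+30,'box top FL'); at(342,187,zb+30,'box top FR')
at(62,355,zb+38,'fan top FL'); at(697,355,zb+38,'fan top FR')
```

```text
notch FL [46.77 27.99]
notch FR [46.73  1.45]
pocket FR [ 32.89 -32.03]
box bottom FL [43.46 27.19]
box bottom FR [43.43  4.52]
fan bottom FR [ 29.31 -29.76]
box top FL [43.98 26.06]
box top FR [43.95  4.15]
fan top FL [29.86 30.12]
fan top FR [ 29.78 -28.91]
```

```bash
python3 -m creep '[{"tx":0.2,"ty":0.05,"tz":0.03,"wx":-0.002,"wy":0,"wz":0,"gripper":1},{"tx":0.4,"ty":0.05,"tz":0.03,"wx":-0.002,"wy":0,"wz":0,"gripper":1},{"tx":0.6,"ty":0.05,"tz":0.03,"wx":-0.002,"wy":0,"wz":0,"gripper":1},{"tx":0.7,"ty":0.05,"tz":0.03,"wx":-0.002,"wy":0,"wz":0,"gripper":1},{"tx":0.7,"ty":0.05,"tz":0.03,"wx":-0.002,"wy":0,"wz":0,"gripper":1}]'
python3 - <<'E'
from h import *
st(); c=save('wrist','w9'); cv2.imwrite('pics/w9c.png',cv2.resize(c['frame'][130:230,170:345,::-1],(787,450),interpolation=cv2.INTER_CUBIC))
E
```

```text
time: 10.02
tool_pos: [601.2, -131.1, 52.3]
tcp_rot: [-2.045, 1.57, 2.929]
contact_force: [-0.8, -0.0, -1.5]
grip_width: 59.8
t 10.02 tcp [ 601.2 -131.1   52.3] jawyaw -75.1 down [-0.001  0.    -1.   ] q [-0.339  0.68   1.469 -0.     0.994  0.971] F [-0.8 -0.  -1.5] g 59.8
```

View pics/w9c.png

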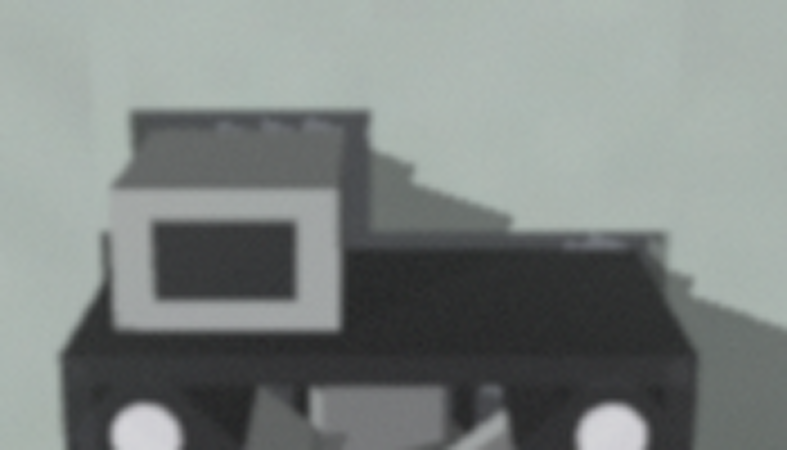

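```bash
python3 -m creep '[{"tx":0.2,"ty":0,"tz":0,"wx":0,"wy":0,"wz":0,"gripper":1},{"tx":0.4,"ty":0,"tz":0,"wx":0,"wy":0,"wz":0,"gripper":1},{"tx":0.55,"ty":0,"tz":0,"wx":0,"wy":0,"wz":0,"gripper":1},{"tx":0.7,"ty":0,"tz":0,"wx":0,"wy":0,"wz":0,"gripper":1},{"tx":0.75,"ty":0,"tz":0,"wx":0,"wy":0,"wz":0,"gripper":1},{"tx":0.75,"ty":0,"tz":0,"wx":0,"wy":0,"wz":0,"gripper":1}]'
python3 - <<'E'
from h import *
st()
E
```

```text
time: 10.57
tool_pos: [601.3, -131.1, 45.0]
tcp_rot: [-1.881, 1.57, 3.092]
contact_force: [0.8, -0.0, -2.1]
grip_width: 59.5
t 10.57 tcp [ 601.3 -131.1   45. ] jawyaw -75.1 down [-0.  0. -1.] q [-0.339  0.689  1.474 -0.     0.979  0.971] F [ 0.8 -0.  -2.1] g 59.5
```

```bash
python3 -m creep '[{"tx":0.04,"ty":0,"tz":0,"wx":0,"wy":0,"wz":0,"gripper":1},{"tx":0.08,"ty":0,"tz":0,"wx":0,"wy":0,"wz":0,"gripper":1},{"tx":0.11,"ty":0,"tz":0,"wx":0,"wy":0,"wz":0,"gripper":1},{"tx":0.11,"ty":0,"tz":0,"wx":0,"wy":0,"wz":0,"gripper":1}]'
python3 - <<'E'
from h import *
st()
E
```

```text
time: 10.9
tool_pos: [601.5, -131.2, 44.3]
tcp_rot: [0.774, 1.57, -0.536]
contact_force: [-0.4, -1.0, -0.6]
grip_width: 59.7
t 10.9 tcp [ 601.5 -131.2   44.3] jawyaw -75.1 down [ 0. -0. -1.] q [-0.339  0.69   1.475 -0.     0.977  0.971] F [-0.4 -1.  -0.6] g 59.7
```

```bash
python3 -m creep '[{"tx":0.03,"ty":0,"tz":0,"wx":0,"wy":0,"wz":0,"gripper":1},{"tx":0.05,"ty":0,"tz":0,"wx":0,"wy":0,"wz":0,"gripper":1},{"tx":0.05,"ty":0,"tz":0,"wx":0,"wy":0,"wz":0,"gripper":1}]'
python3 - <<'E'
from h import *
st()
E
```

```text
time: 11.15
tool_pos: [601.5, -131.2, 44.3]
tcp_rot: [0.878, 1.57, -0.432]
contact_force: [-1.6, 0.2, 4.8]
grip_width: 59.7
t 11.15 tcp [ 601.5 -131.2   44.3] jawyaw -75.1 down [ 0.001 -0.    -1.   ] q [-0.339  0.69   1.475 -0.     0.976  0.971] F [-1.6  0.2  4.8] g 59.7
```

Floor contact at z ≈ 28 with 5 N. Release and lift.

```bash
python3 -m creep '[{"tx":0,"ty":0,"tz":0,"wx":0,"wy":0,"wz":0,"gripper":0.2},{"tx":0,"ty":0,"tz":0,"wx":0,"wy":0,"wz":0,"gripper":-0.4},{"tx":0,"ty":0,"tz":0,"wx":0,"wy":0,"wz":0,"gripper":-0.5},{"tx":0,"ty":0,"tz":0,"wx":0,"wy":0,"wz":0,"gripper":-0.65},{"tx":0,"ty":0,"tz":0,"wx":0,"wy":0,"wz":0,"gripper":-0.65},{"tx":0,"ty":0,"tz":0,"wx":0,"wy":0,"wz":0,"gripper":-0.65}]'; python3 -m creep '[{"tx":-1,"ty":0,"tz":0,"wx":0,"wy":0,"wz":0,"gripper":-0.65},{"tx":-3,"ty":0,"tz":0,"wx":0,"wy":0,"wz":0,"gripper":-0.65},{"tx":-6,"ty":0,"tz":0,"wx":0,"wy":0,"wz":0,"gripper":-0.65},{"tx":-9,"ty":-1.5,"tz":0,"wx":0,"wy":0,"wz":0,"gripper":-0.65},{"tx":-12,"ty":-3.5,"tz":0,"wx":0,"wy":0,"wz":0,"gripper":-0.65},{"tx":-14.5,"ty":-5,"tz":0,"wx":0,"wy":0,"wz":0,"gripper":-0.65},{"tx":-14.5,"ty":-5,"tz":0,"wx":0,"wy":0,"wz":0,"gripper":-0.65},{"tx":-14.5,"ty":-5,"tz":0,"wx":0,"wy":0,"wz":0,"gripper":-0.65}]'
python3 - <<'E'
from h import *
st(); c=save('wrist','w10'); st()
E
```

```text
time: 11.65
tool_pos: [601.4, -131.1, 43.4]
tcp_rot: [-1.327, 1.571, -2.637]
contact_force: [0.4, -1.0, -0.2]
grip_width: 75.7
time: 12.32
tool_pos: [553.6, -144.6, 191.1]
tcp_rot: [0.92, 1.566, -0.391]
contact_force: [0.2, -0.1, 0.0]
grip_width: 76.0
t 12.32 tcp [ 553.6 -144.6  191.1] jawyaw -75.1 down [ 0.004 -0.002 -1.   ] q [-0.389  0.454  1.451 -0.     1.232  0.921] F [ 0.2 -0.1  0. ] g 76.0
t 12.37 tcp [ 553.3 -144.1  189.4] jawyaw -75.1 down [ 0.002 -0.001 -1.   ] q [-0.389  0.457  1.452  0.     1.231  0.921] F [ 0.2  0.3 -0.7] g 75.6
```

View pics/w10.png

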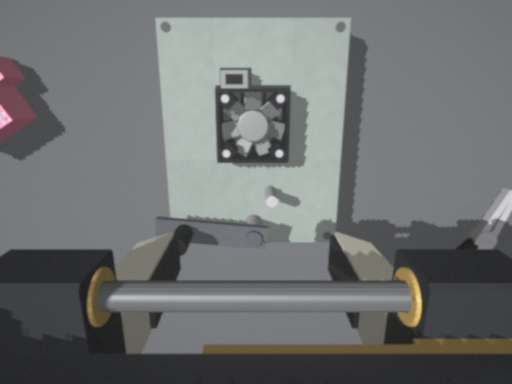

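Run:
```python
from h import *
a=np.radians(14.95); A=np.array([[np.cos(a),np.sin(a)],[-np.sin(a),np.cos(a)]])
c=save('wrist','w11');P=cloud(c); z=P[...,2]; st()
L=(P[...,:2]-[603.1,-130.55])@A.T
fan=(abs(L[...,0])<34)&(abs(L[...,1])<34)&(z>55)&(z<75); print('fan top z',np.percentile(z[fan],[50,75,90,95]))
for q,(u0,v0) in enumerate([(-24,-24),(24,-24),(24,24),(-24,24)]):
    m=(abs(L[...,0]-u0)<7)&(abs(L[...,1]-v0)<7)&(z>60)&(z<72); print((u0,v0),np.median(z[m]).round(2),m.sum())
rim=(z>62.5)&(z<70)&(abs(L[...,0])<45)&(abs(L[...,1])<45); print(cv2.minAreaRect(L[rim].astype(np.float32)))
for n in ('w2','w11','top0'):
    c=load(n);P=cloud(c); z=P[...,2]; L=(P[...,:2]-[603.1,-130.55])@A.T
    kn=(z>98)&(z<112)&(L[...,0]<-60)&(L[...,0]>-130)&(abs(L[...,1])<100)&(L[...,1]>20)
    if kn.any(): print(n,'knob',kn.sum(),L[kn].mean(0).round(1),z[kn].mean().round(1))
    b=(z>70)&(z<79)&(L[...,0]<-70)&(L[...,0]>-130)&(abs(L[...,1])<100); print('bar',cv2.minAreaRect(L[b].astype(np.float32)))
```

```text
t 12.42 tcp [ 553.  -143.9  188.3] jawyaw -75.1 down [-0.  0. -1.] q [-0.389  0.459  1.452  0.     1.231  0.921] F [-0.   0.1 -0.2] g 76.1
fan top z [64.5785867  65.3914009  65.96335182 66.2671337 ]
(-24, -24) 65.24 236
(24, -24) 65.22 270
(24, 24) 65.29 291
(-24, 24) 65.21 256
((-0.11104011535644531, 0.6930103302001953), (60.08133316040039, 60.12117385864258), 0.0013974428875371814)
w2 knob 353 [-87.2  59.1] 104.7
bar ((-90.99864959716797, 36.530635833740234), (96.93451690673828, 21.308122634887695), 84.57451629638672)
w11 knob 167 [-86.9  55.4] 104.1
bar ((-90.95012664794922, 36.39410400390625), (96.59000396728516, 21.10638999938965), 84.55540466308594)
top0 knob 17 [-91.6  60.3] 106.3
bar ((-94.00728607177734, 35.70978546142578), (96.379150390625, 20.24454689025879), 84.72594451904297)
```

```bash
cat >> h.py <<'E'
def ch(u,v):
    a=np.radians(14.95); return np.array([603.1+np.cos(a)*u-np.sin(a)*v,-130.55+np.sin(a)*u+np.cos(a)*v])
def knob(deg,r=60): 
    return ch(-95+r*np.cos(np.radians(deg)),r*np.sin(np.radians(deg)))
E
python3 - <<'E'
from h import *
k=knob(84.6); print(k); st()
delta((*k,130),14.95-5.4)
E
```

```text
[501.36113017 -95.88924996]
t 12.42 tcp [ 553.  -143.9  188.3] jawyaw -75.1 down [-0.  0. -1.] q [-0.389  0.459  1.452  0.     1.231  0.921] F [-0.   0.1 -0.2] g 76.1
t cm [ 5.83 -3.75 -5.97] w [-1.477 -0.     0.   ]
```

```bash
python3 -m creep '[{"tx":0,"ty":-0.5,"tz":-0.8,"wx":-0.12,"wy":0,"wz":0,"gripper":0},{"tx":0,"ty":-1,"tz":-1.6,"wx":-0.24,"wy":0,"wz":0,"gripper":0},{"tx":0,"ty":-1.5,"tz":-2.4,"wx":-0.36,"wy":0,"wz":0,"gripper":0.1},{"tx":0,"ty":-2,"tz":-3.2,"wx":-0.48,"wy":0,"wz":0,"gripper":0.1},{"tx":0.5,"ty":-2.5,"tz":-4,"wx":-0.6,"wy":0,"wz":0,"gripper":0.1},{"tx":1,"ty":-3,"tz":-4.8,"wx":-0.72,"wy":0,"wz":0,"gripper":0.1},{"tx":1.5,"ty":-3.5,"tz":-5.6,"wx":-0.84,"wy":0,"wz":0,"gripper":0.1},{"tx":2,"ty":-3.75,"tz":-6,"wx":-0.96,"wy":0,"wz":0,"gripper":0.1}]'
python3 - <<'E'
from h import *
k=knob(84.6); st()
delta((*k,130),14.95-5.4)
E
```

```text
time: 13.08
tool_pos: [500.4, -94.5, 166.8]
tcp_rot: [3.106, 1.567, 2.763]
contact_force: [0.5, 0.5, -0.4]
grip_width: 41.5
t 13.08 tcp [500.4 -94.5 166.8] jawyaw -19.7 down [-0.003  0.001 -1.   ] q [-0.337  0.373  1.655  0.     1.117  0.006] F [ 0.5  0.5 -0.4] g 41.5
t cm [ 3.68 -0.09  0.15] w [-0.51  -0.003 -0.001]
```

```bash
python3 -m creep '[{"tx":0.5,"ty":-0.05,"tz":0.1,"wx":-0.12,"wy":0,"wz":0,"gripper":0.1},{"tx":1.2,"ty":-0.1,"tz":0.15,"wx":-0.24,"wy":0,"wz":0,"gripper":0.1},{"tx":2,"ty":-0.1,"tz":0.15,"wx":-0.36,"wy":0,"wz":0,"gripper":0.1},{"tx":3,"ty":-0.1,"tz":0.15,"wx":-0.48,"wy":0,"wz":0,"gripper":0.1},{"tx":3.6,"ty":-0.1,"tz":0.15,"wx":-0.51,"wy":0,"wz":0,"gripper":0.1},{"tx":3.6,"ty":-0.1,"tz":0.15,"wx":-0.51,"wy":0,"wz":0,"gripper":0.1},{"tx":3.6,"ty":-0.1,"tz":0.15,"wx":-0.51,"wy":0,"wz":0,"gripper":0.1}]'
python3 - <<'E'
from h import *
k=knob(84.6); st(); save('scene','s12'); save('wrist','w12'); st()
delta((*k,82),14.95-5.4)
E
```

```text
time: 13.67
tool_pos: [502.1, -96.8, 131.4]
tcp_rot: [2.648, 1.568, 2.807]
contact_force: [0.1, 0.2, 0.1]
grip_width: 41.4
t 13.67 tcp [502.1 -96.8 131.4] jawyaw 9.1 down [-0.003  0.001 -1.   ] q [-0.34   0.418  1.696 -0.     1.03  -0.499] F [0.1 0.2 0.1] g 41.4
t 13.77 tcp [502.6 -97.  132.4] jawyaw 9.1 down [-0.001  0.    -1.   ] q [-0.341  0.417  1.695 -0.     1.03  -0.5  ] F [-0.4  0.3  1.5] g 41.4
t cm [ 5.04  0.13 -0.1 ] w [-0.008 -0.001 -0.   ]
```

View pics/w12.png

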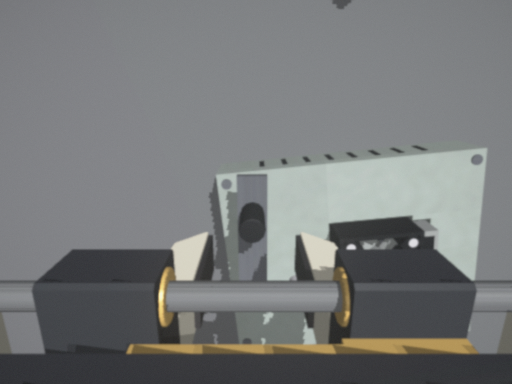

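View pics/s12.png

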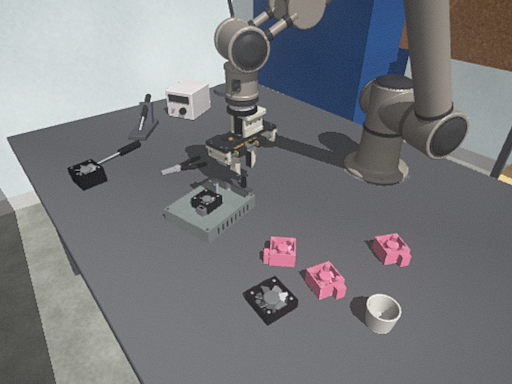

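Run:
```python
from h import *
c=load('w12');P=cloud(c); z=P[...,2]
m=(z>100)&(z<112); m[:195]=0; m[250:]=0; m[:,235:272]&=True; m[:,:232]=0; m[:,275:]=0
print(m.sum(),P[m].mean(0),knob(84.6), (P[m].max(0)+P[m].min(0))/2)
b=(z>70)&(z<79); b[:170]=0;b[290:]=0;b[:,:230]=0;b[:,275:]=0
r=cv2.minAreaRect(P[b][:,:2].astype(np.float32)); print(r)
```

```text
582 [501.35854153 -94.57090063 105.15863519] [501.36113017 -95.88924996] [501.42801098 -95.31632145 103.62512448]
((503.46820068359375, -108.584228515625), (19.870210647583008, 76.5731430053711), 9.689549446105957)
```

```bash
python3 -m creep '[{"tx":1,"ty":0.1,"tz":-0.1,"wx":0,"wy":0,"wz":0,"gripper":0.1},{"tx":2,"ty":0.1,"tz":-0.1,"wx":0,"wy":0,"wz":0,"gripper":0.1},{"tx":3,"ty":0.1,"tz":-0.1,"wx":0,"wy":0,"wz":0,"gripper":0.1},{"tx":4,"ty":0.1,"tz":-0.1,"wx":0,"wy":0,"wz":0,"gripper":0.1},{"tx":4.9,"ty":0.1,"tz":-0.1,"wx":0,"wy":0,"wz":0,"gripper":0.2},{"tx":4.9,"ty":0.1,"tz":-0.1,"wx":0,"wy":0,"wz":0,"gripper":0.35},{"tx":4.9,"ty":0.1,"tz":-0.1,"wx":0,"wy":0,"wz":0,"gripper":0.48},{"tx":4.9,"ty":0.1,"tz":-0.1,"wx":0,"wy":0,"wz":0,"gripper":0.48}]'
python3 - <<'E'
from h import *
st()
p0=knob(84.6); y0=9.55; o=get_obs()
p=o['tool_pos'];R=Rn.from_euler('xyz',o['tcp_rot']).as_matrix(); y0=np.degrees(np.arctan2(R[1,2],R[0,2]))
for d in (79,74,69,64,59,54,49,44):
    print(d,end=' ');delta((*knob(d),p[2]),14.95-90+d,start=(p,y0))
E
```

```text
time: 14.43
tool_pos: [501.6, -96.5, 83.8]
tcp_rot: [-0.734, 1.57, -0.574]
contact_force: [-0.7, -0.2, 0.7]
grip_width: 24.9
t 14.43 tcp [501.6 -96.5  83.8] jawyaw 9.2 down [ 0. -0. -1.] q [-0.34   0.481  1.752 -0.     0.909 -0.5  ] F [-0.7 -0.2  0.7] g 24.9
79 t cm [0.   0.04 0.57] w [0.091 0.    0.   ]
74 t cm [ 0.   -0.03  1.09] w [0.178 0.    0.   ]
69 t cm [ 0.   -0.15  1.6 ] w [0.266 0.    0.   ]
64 t cm [ 0.   -0.31  2.1 ] w [0.353 0.    0.   ]
59 t cm [ 0.   -0.51  2.58] w [0.44 0.   0.  ]
54 t cm [ 0.   -0.75  3.05] w [0.527 0.    0.   ]
49 t cm [ 0.   -1.04  3.49] w [0.615 0.    0.   ]
44 t cm [ 0.   -1.36  3.9 ] w [0.702 0.    0.   ]
```

```bash
python3 -m creep '[{"tx":0,"ty":0.03,"tz":0.57,"wx":0.09,"wy":0,"wz":0,"gripper":0.48},{"tx":0,"ty":-0.03,"tz":1.1,"wx":0.18,"wy":0,"wz":0,"gripper":0.48},{"tx":0,"ty":-0.15,"tz":1.6,"wx":0.27,"wy":0,"wz":0,"gripper":0.48},{"tx":0,"ty":-0.31,"tz":2.1,"wx":0.35,"wy":0,"wz":0,"gripper":0.48},{"tx":0,"ty":-0.51,"tz":2.58,"wx":0.44,"wy":0,"wz":0,"gripper":0.48},{"tx":0,"ty":-0.75,"tz":3.05,"wx":0.53,"wy":0,"wz":0,"gripper":0.48},{"tx":0,"ty":-1.04,"tz":3.5,"wx":0.61,"wy":0,"wz":0,"gripper":0.48},{"tx":0,"ty":-1.36,"tz":3.9,"wx":0.7,"wy":0,"wz":0,"gripper":0.48}]'
python3 - <<'E'
from h import *
st()
o=get_obs()
p=o['tool_pos'];R=Rn.from_euler('xyz',o['tcp_rot']).as_matrix(); y0=np.degrees(np.arctan2(R[1,2],R[0,2]))
for d in (39,34,29,24,19,14,10,6):
    print(d,end=' ');delta((*knob(d),83.5),14.95-90+d,start=(p,y0))
save('wrist','w13')
E
```

```text
time: 15.1
tool_pos: [542.3, -103.6, 84.1]
tcp_rot: [0.252, 1.57, -0.292]
contact_force: [-0.7, -0.3, 0.2]
grip_width: 23.7
t 15.1 tcp [ 542.3 -103.6   84.1] jawyaw -31.2 down [ 0. -0. -1.] q [-0.328  0.542  1.635  0.     0.965  0.216] F [-0.7 -0.3  0.2] g 23.7
39 t cm [ 0.06 -0.03  0.53] w [0.085 0.    0.   ]
34 t cm [ 0.06 -0.1   1.05] w [0.173 0.    0.   ]
29 t cm [ 0.06 -0.21  1.56] w [0.26 0.   0.  ]
24 t cm [ 0.06 -0.37  2.06] w [0.347 0.    0.   ]
19 t cm [ 0.06 -0.57  2.54] w [0.434 0.    0.   ]
14 t cm [ 0.06 -0.81  3.01] w [0.522 0.    0.   ]
10 t cm [ 0.06 -1.03  3.36] w [0.591 0.    0.   ]
6 t cm [ 0.06 -1.27  3.7 ] w [0.661 0.    0.   ]
```

View pics/w13.png

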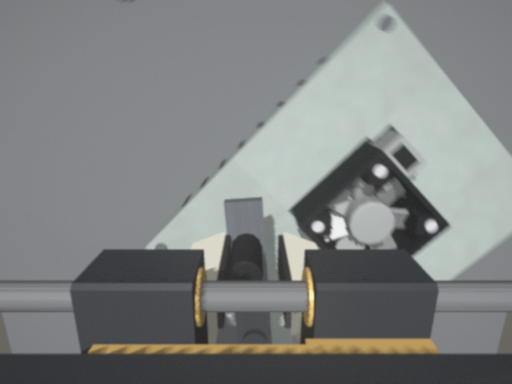

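```bash
python3 -m creep '[{"tx":0,"ty":-0.03,"tz":0.53,"wx":0.085,"wy":0,"wz":0,"gripper":0.48},{"tx":0,"ty":-0.1,"tz":1.05,"wx":0.17,"wy":0,"wz":0,"gripper":0.48},{"tx":0,"ty":-0.21,"tz":1.56,"wx":0.26,"wy":0,"wz":0,"gripper":0.48},{"tx":0,"ty":-0.37,"tz":2.06,"wx":0.35,"wy":0,"wz":0,"gripper":0.48},{"tx":0,"ty":-0.57,"tz":2.5,"wx":0.43,"wy":0,"wz":0,"gripper":0.48},{"tx":0,"ty":-0.81,"tz":3,"wx":0.52,"wy":0,"wz":0,"gripper":0.48},{"tx":0,"ty":-1.03,"tz":3.36,"wx":0.59,"wy":0,"wz":0,"gripper":0.48},{"tx":0,"ty":-1.03,"tz":3.36,"wx":0.59,"wy":0,"wz":0,"gripper":0.48}]'
python3 - <<'E'
from h import *
st()
o=get_obs()
p=o['tool_pos'];R=Rn.from_euler('xyz',o['tcp_rot']).as_matrix(); y0=np.degrees(np.arctan2(R[1,2],R[0,2]))
for d in (7,4,1,-2,-4,-6):
    print(d,end=' ');delta((*knob(d),83.5),14.95-90+max(d,0),start=(p,y0))
E
```

```text
time: 15.82
tool_pos: [566.0, -130.2, 84.1]
tcp_rot: [0.703, 1.569, -0.428]
contact_force: [-0.3, -0.1, -1.1]
grip_width: 23.6
t 15.82 tcp [ 566.  -130.2   84.1] jawyaw -64.8 down [ 0.001 -0.001 -1.   ] q [-0.358  0.585  1.551 -0.     1.004  0.773] F [-0.3 -0.1 -1.1] g 23.6
7 t cm [ 0.06 -0.02  0.26] w [0.057 0.    0.   ]
4 t cm [ 0.06 -0.04  0.57] w [0.109 0.    0.   ]
1 t cm [ 0.06 -0.09  0.88] w [0.161 0.    0.   ]
-2 t cm [ 0.06 -0.15  1.19] w [0.179 0.    0.   ]
-4 t cm [ 0.06 -0.19  1.4 ] w [0.179 0.    0.   ]
-6 t cm [ 0.06 -0.25  1.6 ] w [0.179 0.    0.   ]
```

```bash
python3 -m creep '[{"tx":0,"ty":-0.02,"tz":0.26,"wx":0.06,"wy":0,"wz":0,"gripper":0.48},{"tx":0,"ty":-0.04,"tz":0.57,"wx":0.11,"wy":0,"wz":0,"gripper":0.48},{"tx":0,"ty":-0.09,"tz":0.85,"wx":0.16,"wy":0,"wz":0,"gripper":0.48},{"tx":0,"ty":-0.13,"tz":1.05,"wx":0.18,"wy":0,"wz":0,"gripper":0.48},{"tx":0,"ty":-0.13,"tz":1.05,"wx":0.18,"wy":0,"wz":0,"gripper":0.48},{"tx":0,"ty":-0.13,"tz":1.05,"wx":0.18,"wy":0,"wz":0,"gripper":0.48}]'; python3 -c "
from h import *
st(); st()"
```

```text
time: 16.32
tool_pos: [568.8, -139.8, 83.8]
tcp_rot: [0.242, 1.57, -1.066]
contact_force: [-0.5, -0.0, 0.1]
grip_width: 23.8
t 16.32 tcp [ 568.8 -139.8   83.8] jawyaw -74.9 down [ 0. -0. -1.] q [-0.372  0.594  1.535 -0.     1.012  0.936] F [-0.5 -0.   0.1] g 23.8
t 16.32 tcp [ 568.8 -139.8   83.8] jawyaw -74.9 down [ 0. -0. -1.] q [-0.372  0.594  1.535 -0.     1.012  0.936] F [-0.5 -0.   0.1] g 23.8
```

```bash
python3 -m creep '[{"tx":0,"ty":0,"tz":0.1,"wx":0,"wy":0,"wz":0,"gripper":0.48},{"tx":0,"ty":0,"tz":0.2,"wx":0,"wy":0,"wz":0,"gripper":0.48},{"tx":0,"ty":0,"tz":0.2,"wx":0,"wy":0,"wz":0,"gripper":0.48}]'; python3 -c "
from h import *
st()"
```

```text
time: 16.57
tool_pos: [569.4, -141.7, 83.7]
tcp_rot: [1.101, 1.571, -0.209]
contact_force: [0.2, 0.9, 0.6]
grip_width: 23.8
t 16.57 tcp [ 569.4 -141.7   83.7] jawyaw -75.0 down [ 0. -0. -1.] q [-0.374  0.596  1.532  0.     1.014  0.935] F [0.2 0.9 0.6] g 23.8
```

```bash
python3 -m creep '[{"tx":0,"ty":0,"tz":0.08,"wx":0,"wy":0,"wz":0,"gripper":0.48},{"tx":0,"ty":0,"tz":0.16,"wx":0,"wy":0,"wz":0,"gripper":0.48},{"tx":0,"ty":0,"tz":0.16,"wx":0,"wy":0,"wz":0,"gripper":0.48}]'; python3 -m creep '[{"tx":0,"ty":0,"tz":0.05,"wx":0,"wy":0,"wz":0,"gripper":0.48},{"tx":0,"ty":0,"tz":0.08,"wx":0,"wy":0,"wz":0,"gripper":0.48},{"tx":0,"ty":0,"tz":0.08,"wx":0,"wy":0,"wz":0,"gripper":0.48}]'
```

```text
time: 16.82
tool_pos: [569.8, -143.3, 83.6]
tcp_rot: [0.296, 1.571, -1.014]
contact_force: [0.4, 0.5, -0.2]
grip_width: 23.9
time: 17.07
tool_pos: [570.0, -144.1, 83.6]
tcp_rot: [-0.027, 1.571, -1.337]
contact_force: [0.4, 1.1, 0.3]
grip_width: 23.8
```

```bash
python3 -m creep '[{"tx":0,"ty":0,"tz":0.05,"wx":0,"wy":0,"wz":0,"gripper":0.48},{"tx":0,"ty":0,"tz":0.1,"wx":0,"wy":0,"wz":0,"gripper":0.48},{"tx":0,"ty":0,"tz":0.1,"wx":0,"wy":0,"wz":0,"gripper":0.48}]'
python3 - <<'E'
from h import *
st();c=save('wrist','w14')
E
```

```text
time: 17.32
tool_pos: [570.0, -144.3, 83.6]
tcp_rot: [-2.892, 1.57, 2.081]
contact_force: [-0.1, 4.3, 1.7]
grip_width: 23.9
t 17.32 tcp [ 570.  -144.3   83.6] jawyaw -75.1 down [-0.001  0.001 -1.   ] q [-3.790e-01  5.980e-01  1.527e+00  1.000e-03  1.017e+00  9.310e-01] F [-0.1  4.3  1.7] g 23.9
```

View pics/w14.png

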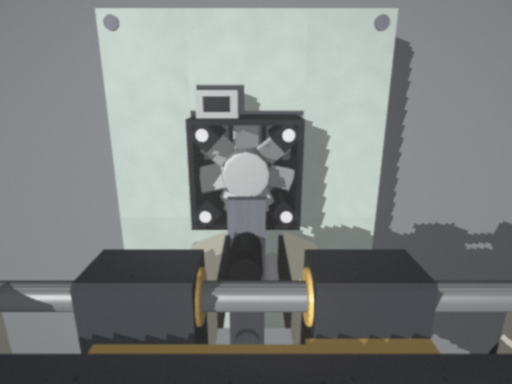

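```bash
python3 -m creep '[{"tx":0,"ty":0,"tz":0.05,"wx":0,"wy":0,"wz":0,"gripper":0.48},{"tx":0,"ty":0,"tz":0.05,"wx":0,"wy":0,"wz":0,"gripper":0.48}]'; python3 -m creep '[{"tx":0,"ty":0,"tz":-0.2,"wx":0,"wy":0,"wz":0,"gripper":0.3},{"tx":0,"ty":0,"tz":-0.45,"wx":0,"wy":0,"wz":0,"gripper":0.1},{"tx":0,"ty":0,"tz":-0.45,"wx":0,"wy":0,"wz":0,"gripper":0.1},{"tx":0,"ty":0,"tz":-0.45,"wx":0,"wy":0,"wz":0,"gripper":0.1}]'; python3 -m creep '[{"tx":-1,"ty":0,"tz":0,"wx":0,"wy":0,"wz":0,"gripper":0.1},{"tx":-3,"ty":0,"tz":0,"wx":0,"wy":0,"wz":0,"gripper":0.1},{"tx":-5.5,"ty":-0.5,"tz":0,"wx":0,"wy":0,"wz":0,"gripper":0.1},{"tx":-8.5,"ty":-2,"tz":0,"wx":0,"wy":0,"wz":0,"gripper":0.1},{"tx":-11.5,"ty":-4,"tz":0,"wx":0,"wy":0,"wz":0,"gripper":0.1},{"tx":-12.5,"ty":-5.5,"tz":0,"wx":0,"wy":0,"wz":0,"gripper":-0.5},{"tx":-12.5,"ty":-5.5,"tz":0,"wx":0,"wy":0,"wz":0,"gripper":-0.5},{"tx":-12.5,"ty":-5.5,"tz":0,"wx":0,"wy":0,"wz":0,"gripper":-0.5}]'
python3 - <<'E'
from h import *
c=save('wrist','w15');st(); c=save('wrist','w15'); s=save('scene','s15'); t=save('top','top15')
P=cloud(c); z=P[...,2]
a=np.radians(14.95); A=np.array([[np.cos(a),np.sin(a)],[-np.sin(a),np.cos(a)]])
L=(P[...,:2]-[603.1,-130.55])@A.T
b=(z>70)&(z<79)&(L[...,0]<-5)&(L[...,0]>-60)&(abs(L[...,1])<25)&~((L[...,0]<-50)&(L[...,1]<-9.5)); print('bar',cv2.minAreaRect(L[b].astype(np.float32)))
x=L[b]; 
for u in (-50,-25,-20,-15,-12):
    m=abs(x[:,0]-u)<2; print(u,x[m,1].min().round(1),x[m,1].max().round(1))
k=(z>98)&(z<112)&(abs(L[...,1])<25)&(abs(L[...,0]+35)<20); print('knob',L[k].mean(0),k.sum())
for u0,v0 in [(24,-24),(24,24),(-24,24),(-24,-24)]:
    m=(abs(L[...,0]-u0)<7)&(abs(L[...,1]-v0)<7)&(z>60)&(z<72); print(np.median(z[m]).round(2))
E
```

```text
time: 17.53
tool_pos: [570.0, -144.4, 83.5]
tcp_rot: [-2.909, 1.569, 2.064]
contact_force: [-0.7, 6.2, 1.3]
grip_width: 23.8
time: 17.87
tool_pos: [569.2, -141.4, 83.7]
tcp_rot: [0.001, 1.57, -1.308]
contact_force: [0.4, -0.4, 0.2]
grip_width: 41.0
time: 18.53
tool_pos: [516.2, -155.8, 209.9]
tcp_rot: [0.849, 1.568, -0.462]
contact_force: [1.1, 0.2, 0.3]
grip_width: 56.8
t 18.58 tcp [ 516.2 -155.4  208.8] jawyaw -75.1 down [ 0.001 -0.    -1.   ] q [-0.435  0.382  1.515  0.     1.244  0.876] F [-0.6 -0.2 -0.1] g 60.6
bar ((-34.650596618652344, 0.2632427215576172), (50.26320266723633, 19.699275970458984), 0.3734728991985321)
-50 -9.7 9.9
-25 -9.5 9.6
-20 -9.4 9.6
-15 -9.4 9.5
-12 -9.4 10.3
knob [-34.28003381   0.24414938] 354
65.29
65.15
65.22
65.21
```

View pics/w15.png

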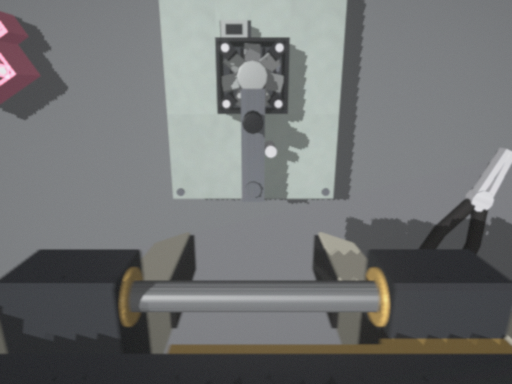

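View pics/s15.png

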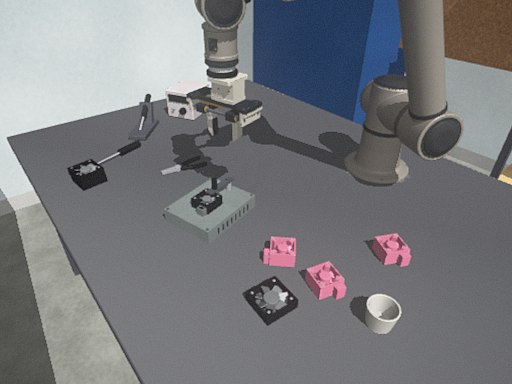

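The wrist view shows the bar lying along chassis +x over the fan's edge, with its side against the post at (271,152) and the knob at (252,122). The fan sits level in the pocket at (252,75). The scene view shows the spare fan, pliers, cup and pink fans where they were. The gripper is clear, so I'm handing the job in.

```bash
python3 -c "
from h import *
st(); print(close_job())"
```

```text
t 18.73 tcp [ 516.2 -154.9  207.4] jawyaw -75.0 down [-0.002  0.001 -1.   ] q [-0.434  0.384  1.515  0.     1.244  0.876] F [ 0.4 -0.4 -1.1] g 67.9
the job is handed in; nothing more can be done
None
```

The fan is fully home in the pocket and the bar is closed against its stop. I handed the job in at about 18.7 s, with the gripper open and clear.

**What I did:** I gripped the black 60 mm fan with the connector box on its free ±y faces and turned it about 176.5° the short way round. I lowered it into the pocket with only about 5 N at floor contact. I then swung the bar round by its knob from about 1.48 rad until it stopped moving, with the push rising to about 6 N, and backed off.

**Last checks:**
- **Fan:** all four corners of its top read 65.2 mm. The deck reads 39.2 mm on the same camera, so the fan stands 26 mm above it, as a seated fan should. After release it was less than 1 mm off centre and square to the pocket.
- **Bar:** it measures about 0.4° from the chassis x axis, within measuring error of closed, and its side is against the post.
- **Bystanders:** the spare fan, pliers, cup and pink fans look unmoved in the scene picture. I judged this by eye only.

**Disagreement:** before lowering, the wrist camera showed the held fan about 2 mm further forward in the grip than my measurement before the grasp. I trusted the close view of the box against its notch and shifted 2.7 mm, and the fan went in without touching the walls.

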